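# Check the hinged screw tins and pack the good ones with separator slips

### The job

Try the lid of every screw tin by its pull tab and leave each as far open as it goes until all have been tried: a free lid swings right over and stands leaning back, a stiff one binds after a few degrees and stays ajar. Then shut the good tins and stack them upright in one pile in the middle of the plywood board, square with it, with a cork slip between each tin and the next, and put any stiff tin right way up on the floor of the paint tray. Leave the paint tin, the mug and the sanding block where they are.

Things in the scene. Friction and masses are not known exactly. Their poses are not given: they have to be found in the camera images.
- tin1: empty hinged aluminium screw tin, about 255 g; 84 mm long (its x), 56 mm wide (its y), 34 mm tall shut: base walls up to 29 mm, then the flat 5 mm lid of the same outline; origin at the centre of the underside, z up; hinge at its +x end, pull tab beyond its -x end. Up to four tins, all alike; some may be absent
- tab1 (a point): centre of the round end of tin1's pull tab, a dark steel tongue on the lid's front edge: 12 mm thick along the tin's y (pinch it there; it can turn between the pads as the lid swings), 14 mm tall, reaching 22 mm beyond the lid; shut, this point is 57 mm from the tin's origin towards -x and 30 mm above its underside
- hinge1 (a point): middle of the hinge line of tin1 (along the tin's y), 42 mm from its origin towards +x and 29 mm above its underside; the tab point swings about it at 99 mm
- lid1 (a joint): opening angle of tin1's lid, rad: 0 shut, 1.57 upright. A free lid (35 g) turns with almost no resistance, falls shut from below upright and rests leaning back at its stop at 1.95. A stiff one gives to a light pull (0.4 N at the tab) up to about 0.22 and stays ajar where it is let go, but binds hard there: raising the tab further tips up the whole tin
- tin2: empty hinged aluminium screw tin, about 255 g; 84 mm long (its x), 56 mm wide (its y), 34 mm tall shut: base walls up to 29 mm, then the flat 5 mm lid of the same outline; origin at the centre of the underside, z up; hinge at its +x end, pull tab beyond its -x end. Up to four tins, all alike; some may be absent
- tab2 (a point): centre of the round end of tin2's pull tab, a dark steel tongue on the lid's front edge: 12 mm thick along the tin's y (pinch it there; it can turn between the pads as the lid swings), 14 mm tall, reaching 22 mm beyond the lid; shut, this point is 57 mm from the tin's origin towards -x and 30 mm above its underside
- hinge2 (a point): middle of the hinge line of tin2 (along the tin's y), 42 mm from its origin towards +x and 29 mm above its underside; the tab point swings about it at 99 mm
- lid2 (a joint): opening angle of tin2's lid, rad: 0 shut, 1.57 upright. A free lid (35 g) turns with almost no resistance, falls shut from below upright and rests leaning back at its stop at 1.95. A stiff one gives to a light pull (0.4 N at the tab) up to about 0.22 and stays ajar where it is let go, but binds hard there: raising the tab further tips up the whole tin
- tin3: empty hinged aluminium screw tin, about 255 g; 84 mm long (its x), 56 mm wide (its y), 34 mm tall shut: base walls up to 29 mm, then the flat 5 mm lid of the same outline; origin at the centre of the underside, z up; hinge at its +x end, pull tab beyond its -x end. Up to four tins, all alike; some may be absent
- tab3 (a point): centre of the round end of tin3's pull tab, a dark steel tongue on the lid's front edge: 12 mm thick along the tin's y (pinch it there; it can turn between the pads as the lid swings), 14 mm tall, reaching 22 mm beyond the lid; shut, this point is 57 mm from the tin's origin towards -x and 30 mm above its underside
- hinge3 (a point): middle of the hinge line of tin3 (along the tin's y), 42 mm from its origin towards +x and 29 mm above its underside; the tab point swings about it at 99 mm
- lid3 (a joint): opening angle of tin3's lid, rad: 0 shut, 1.57 upright. A free lid (35 g) turns with almost no resistance, falls shut from below upright and rests leaning back at its stop at 1.95. A stiff one gives to a light pull (0.4 N at the tab) up to about 0.22 and stays ajar where it is let go, but binds hard there: raising the tab further tips up the whole tin
- tin4: empty hinged aluminium screw tin, about 255 g; 84 mm long (its x), 56 mm wide (its y), 34 mm tall shut: base walls up to 29 mm, then the flat 5 mm lid of the same outline; origin at the centre of the underside, z up; hinge at its +x end, pull tab beyond its -x end. Up to four tins, all alike; some may be absent
- tab4 (a point): centre of the round end of tin4's pull tab, a dark steel tongue on the lid's front edge: 12 mm thick along the tin's y (pinch it there; it can turn between the pads as the lid swings), 14 mm tall, reaching 22 mm beyond the lid; shut, this point is 57 mm from the tin's origin towards -x and 30 mm above its underside
- hinge4 (a point): middle of the hinge line of tin4 (along the tin's y), 42 mm from its origin towards +x and 29 mm above its underside; the tab point swings about it at 99 mm
- lid4 (a joint): opening angle of tin4's lid, rad: 0 shut, 1.57 upright. A free lid (35 g) turns with almost no resistance, falls shut from below upright and rests leaning back at its stop at 1.95. A stiff one gives to a light pull (0.4 N at the tab) up to about 0.22 and stays ajar where it is let go, but binds hard there: raising the tab further tips up the whole tin
- slip1: flat cork separator slip 100 mm (its x) x 62 mm (its y) x 7 mm, 50 g, lying on the table; origin at the centre of its underside, z up; goes between two tins of the pile. There are two
- slip2: flat cork separator slip 100 mm (its x) x 62 mm (its y) x 7 mm, 50 g, lying on the table; origin at the centre of its underside, z up; goes between two tins of the pile. There are two
- board: fixed plywood stacking board 130 mm (x) x 96 mm (y), 12 mm thick; origin at the centre of its underside (table height), z up
- paint_tray: grey plastic paint roller tray, fixed on the table, flat inside; outside 150 mm (its x) x 322 mm (its y) x 35 mm; inside 128 mm x 296 mm, floor 2 mm above its origin, which is at the centre of the underside
- paint_tin: bystander: open paint tin 83 mm across, 96 mm tall; origin at the centre of its underside
- sanding_block: bystander: sanding block 61 x 100 x 27 mm; origin at the centre of its underside
- mug: bystander: grey-white mug 84 mm across with a handle, 91 mm tall; origin under its middle
Things that resemble listed ones, but are neither listed nor needed, are in the scene too. Leave any green or pink look-alike of the tin1 alone.

How it is judged:
On the way:
1. every tin with a free lid stands open (lid past 1.6 rad) while every stiff lid is ajar (past 0.08 rad) (value of joint each of lid1, lid3, lid4 above 1.6 rad and value of joint lid2 above 0.08 rad), for 0.2 s.
At the end, for the whole second after the job is handed in: Good tins shut (0.1 rad), upright, at rest in one pile on the board, each within 25 mm of its middle and of one another, square within 0.25 rad, with a slip between each two (38 mm apart or more in height, slip within 30 mm of the middle); a stiff tin upright on the paint tray's floor (horizontal distance between each of tin1, tin3, tin4 and board below 0.025 m and angle between the x axis of each of tin1, tin3, tin4 and the x axis of board, either way round below 0.25 rad and angle between each of tin1, tin3, tin4's own z axis and vertical below 0.1 rad and value of joint each of lid1, lid3, lid4 below 0.1 rad and linear speed of each of tin1, tin3, tin4, tin2 below 0.02 m/s and z of tin1 in the frame of board between 0.009 and 0.1 m and z of tin3 in the frame of board between 0.009 and 0.1 m and z of tin4 in the frame of board between 0.009 and 0.1 m and (z of tin1 in the frame of tin3 above 0.038 m or z of tin1 in the frame of tin3 below -0.038 m) and horizontal distance between tin1 and tin3 below 0.025 m and (z of tin1 in the frame of tin4 above 0.038 m or z of tin1 in the frame of tin4 below -0.038 m) and horizontal distance between each of tin1, tin3 and tin4 below 0.025 m and (z of tin3 in the frame of tin4 above 0.038 m or z of tin3 in the frame of tin4 below -0.038 m) and ((horizontal distance between slip1 and board below 0.03 m and angle between slip1's own z axis and vertical below 0.1 rad and z of slip1 in the frame of board above 0.042 m) or (horizontal distance between slip2 and board below 0.03 m and angle between slip2's own z axis and vertical below 0.1 rad and z of slip2 in the frame of board above 0.042 m)) and x of tin2 in the frame of paint_tray between -0.06 and 0.06 m and y of tin2 in the frame of paint_tray between -0.14 and 0.14 m and z of tin2 in the frame of paint_tray below 0.012 m and angle between tin2's own z axis and vertical below 0.12 rad); the robot touches nothing.
It fails at once if the paint tin was disturbed (moved over 30 mm) (distance of paint_tin from where it was at the start of the episode above 0.03 m).
It fails at once if the sanding block was disturbed (moved over 30 mm) (distance of sanding_block from where it was at the start of the episode above 0.03 m).
It fails at once if the mug was disturbed (moved over 30 mm) (distance of mug from where it was at the start of the episode above 0.03 m).
Of tin1, tin2, tin3, tin4 only 3 to 4 are there at a start; the rules pass over those that are not, and their reading is None.
At some moment in a run one of tin1, tin2, tin3, tin4 may be knocked a few centimetres aside while the robot is not near it.
Once in a run the grip may slacken for a moment while it holds something.
It also fails if it takes over 210 s, if anything falls off the work surface, if the arm or the gripper's body presses on something with over 40 N, if the wrist force passes 120 N, or if a joint passes its speed limit or range.

### The arm

A 6-joint arm with a two-finger parallel gripper is mounted at the origin on a cart in front of the work surface, level with it; the furniture and walls round the work are solid. World frame = base frame: x ahead of the robot, y to its left, z up, the work surface at z = 0. Lengths are in m, angles in rad, forces in N, time in s.
With the tool pointing down it reaches from about 0.25 to 0.775 m from the base axis. Payload 4 kg.
Tool frame: the origin (TCP) lies midway between the tips of the shut fingers; the grasp point (between the pads) lies 19 mm behind it; z points along the fingers, y is the line along which they close (so a half turn about z gives the same grasp; the last joint's range is limited). The gripper opens to 94 mm and grips with 3 to 60 N. Pads are 16 mm wide; open, the fingers measure 119 mm over their backs; the gripper's body (75 mm by 177 mm) begins 78 mm behind the grasp point.
Start: joints at [1.126, 0.087, 1.371, -0, 1.684, -0.103], TCP at [0.184, 0.518, 0.206] pointing down, gripper open.
Joint ranges: [-3.1, 3.1], [-0.76, 2.03], [0.27, 2.55], [-1.08, 4.22], [0.17, 2.65], [-2.57, 2.57]. Speed limits (rad/s): [2.79, 2.79, 3.14, 3.14, 3.14, 3.14].

### API

Orientations are given as [roll, pitch, yaw] about the fixed x, y, z axes, in that order (R = Rz(yaw) Ry(pitch) Rx(roll)).
In Python, from bench import robot gives the robot as it stands.
- The arm moves only by the tool servo_tool, never from a script. Its argument "moves" is a list of rows, each a list of 5 numbers: the shift along the tool's x, y, z in units of 25 mm (1.0 is 25 mm), then the turn about the tool's z in units of 6 degrees (1.0 is 6 degrees), then the closure, from 0 (fully open) to 1 (shut). In form: [[dx, dy, dz, yaw, gripper], ...]. A call has 1 to 10 rows; each row is the pose to reach, as a shift and turn from the pose commanded when the call began, along the tool's axes at that moment; what a row does not reach only later rows make up. A row lasts 1/12 s, in which the tool goes at most 41.7 mm and 7.16 degrees, less where a joint would pass 70% of its speed; a pose out of reach is approached as far as the arm can. A call with a gripper value outside its range is refused whole. The fingers move at their own pace and stop on an object; the grip force is fixed at half the most. Time passes only in rows, so rows that repeat a pose let the fingers close. It gives the time, the measured TCP pose, the force, the opening and the grip force at its end, in the units of the state.
- robot.get_obs(): the state, without advancing time (a new reading comes with each control period).
- robot.snapshot(name): name is "scene" or "top" or "wrist"; returns a dict with "image" (420x560x3 uint8, blue, green, red), "fx", "fy", "cx", "cy" (pixels), "k1" (the pictures are not rectified: a ray, as slopes to the right and down, at radius r is drawn at 1 + k1 r^2 times it, then the intrinsics apply), "eye" and "orientation" of the camera in the world; the wrist camera has in their place "T_tool_cam" (4x4, takes a point from camera to tool coordinates, whose origin is the TCP and whose axes are the flange's). Camera axes: x right, y down, z forward; pixel columns grow to the right and rows downward; lengths in m; the calibration is good to about 2 mm. A picture is of the moment at which its call begins: read the wrist's pose just before it. There is no depth.
- robot.close_job(): hands the job in; it is judged then, once.
The state is a dict: "time": time; "joint_positions": joint angles; "qvel": joint speeds; "joint_torque": joint torques, N m; "tool_pos": TCP position; "ee_rot": TCP orientation; "wrist_force": force on the tool from outside, world axes, zero at the start; "wrist_torque": the same for the moment, N m; "width": finger opening in m; "finger_force": force on a finger pad.
Only numpy, scipy, OpenCV 4.12 (cv2) and the standard library are available. Lean on these libraries where they do the work, as an engineer would, in place of code of your own. Each camera call takes 0.05 s, during which the arm holds its last target. There are 200 camera calls.

## Working session

There is one attempt and no reset: what is moved stays moved. The work goes in short steps, Python scripts to look and compute and a tool call to move; the robot and the scene stay as the last step left them, time stands still between calls to the robot, and variables do not carry over. Pictures are saved under pics/ and viewed, at most 14 in all, crops included, and the job is handed in when it is done.

Besides the shell and the picture viewer there is one more tool, called after "Request:" as name(argument=value, ...), one argument or row to a line, values as JSON. servo_tool: Moves the arm, as the interface text tells. Its arguments: {"type":"object","properties":{"moves":{"type":"array"}},"required":["moves"]}

```bash
mkdir -p pics; ls
cat > h.py <<'E'
import numpy as np, cv2, json
from scipy.spatial.transform import Rotation as R
from bench import robot
def snap(name,fn):
    o=robot.get_obs(); s=robot.snapshot(name); cv2.imwrite(f'pics/{fn}.png',s['image'])
    d={k:(np.asarray(v).tolist()) for k,v in s.items() if k!='image'}
    d['tp']=np.asarray(o['tool_pos']).tolist(); d['er']=np.asarray(o['ee_rot']).tolist()
    json.dump(d,open(f'pics/{fn}.json','w')); return s,o
def cam(fn):
    d=json.load(open(f'pics/{fn}.json'))
    if 'T_tool_cam' in d:
        T=np.eye(4);T[:3,:3]=R.from_euler('xyz',d['er']).as_matrix();T[:3,3]=d['tp']
        T=T@np.array(d['T_tool_cam']); return d,T[:3,3],T[:3,:3]
    o=np.array(d['orientation'])
    Rm=o if o.shape==(3,3) else R.from_euler('xyz',o).as_matrix()
    return d,np.array(d['eye']),Rm
def ray(fn,u,v):
    d,e,Rm=cam(fn); x=(u-d['cx'])/d['fx'];y=(v-d['cy'])/d['fy']
    a,b=x,y
    for _ in range(20):
        s=1+d['k1']*(a*a+b*b); a,b=x/s,y/s
    r=Rm@np.array([a,b,1]); return e,r/np.linalg.norm(r)
def at(fn,u,v,z):
    e,r=ray(fn,u,v); return e+r*(z-e[2])/r[2]
def proj(fn,p):
    d,e,Rm=cam(fn); q=Rm.T@(np.asarray(p)-e); a,b=q[0]/q[2],q[1]/q[2]; s=1+d['k1']*(a*a+b*b)
    return d['cx']+d['fx']*a*s, d['cy']+d['fy']*b*s
def tri(*obs):
    A=np.zeros((3,3));B=np.zeros(3)
    for o in obs:
        e,r=ray(*o);P=np.eye(3)-np.outer(r,r);A+=P;B+=P@e
    p=np.linalg.solve(A,B); return p,[np.linalg.norm((np.eye(3)-np.outer(ray(*o)[1],ray(*o)[1]))@(p-ray(*o)[0])) for o in obs]
E
python3 - <<'E'
from h import *
for n in ('scene','top','wrist'):
    s,o=snap(n,n+'0'); print({k:v for k,v in s.items() if k!='image'})
print(o)
for n in('top','scene'):
    cv2.imwrite(f'pics/{n}0b.png',cv2.resize(cv2.imread(f'pics/{n}0.png'),(800,600),interpolation=cv2.INTER_CUBIC))
E
```

```text
pics
{'fx': 425.2728958685099, 'fy': 425.2728958685099, 'cx': 280.62394338213124, 'cy': 209.5170725246969, 'k1': -0.1120925065862951, 'eye': array([-0.04130842, -0.9316321 ,  0.64023557]), 'orientation': array([-2.05478051,  0.01162813, -0.60048073])}
{'fx': 516.1060125807969, 'fy': 516.1060125807969, 'cx': 277.08059529140604, 'cy': 198.33087618588578, 'k1': -0.1088579221591345, 'eye': array([ 3.26406354e-01, -1.04731333e-03,  1.55507951e+00]), 'orientation': array([-2.98452177, -0.02674584, -1.54607319])}
{'fx': 331.5538524330281, 'fy': 331.5538524330281, 'cx': 277.1241753208858, 'cy': 215.0889995859663, 'k1': -0.036352694357805894, 'T_tool_cam': array([[-6.64535073e-05, -9.64325901e-01, -2.64717874e-01,
         7.73394804e-02],
       [ 9.99998824e-01, -4.69745342e-04,  1.46017406e-03,
        -7.26336417e-04],
       [-1.53243365e-03, -2.64717465e-01,  9.64324798e-01,
        -1.79421145e-01],
       [ 0.00000000e+00,  0.00000000e+00,  0.00000000e+00,
         1.00000000e+00]])}
{'time': 0.1, 'joint_positions': array([ 1.12590741e+00,  8.78804771e-02,  1.37207245e+00, -9.58928611e-06,
        1.68356836e+00, -1.03131521e-01]), 'qvel': array([-0.00023716, -0.00217598, -0.00214729,  0.00119027, -0.00015947,
       -0.00014102]), 'joint_torque': array([ 3.44346023e-03, -3.41254342e+01, -3.03300691e+01,  7.19630462e-02,
        3.04175634e-02, -1.07690191e-04]), 'tool_pos': array([0.1841474 , 0.51775283, 0.2044371 ]), 'ee_rot': array([-3.13967329e+00, -1.89069950e-04,  2.79983400e+00]), 'wrist_force': array([ 1.1651881 , -0.48902532, -0.48277985]), 'wrist_torque': array([-0.01156208,  0.00447339,  0.02947499]), 'finger_force': 0.0, 'width': 0.09391553922277203}
```

View pics/top0b.png

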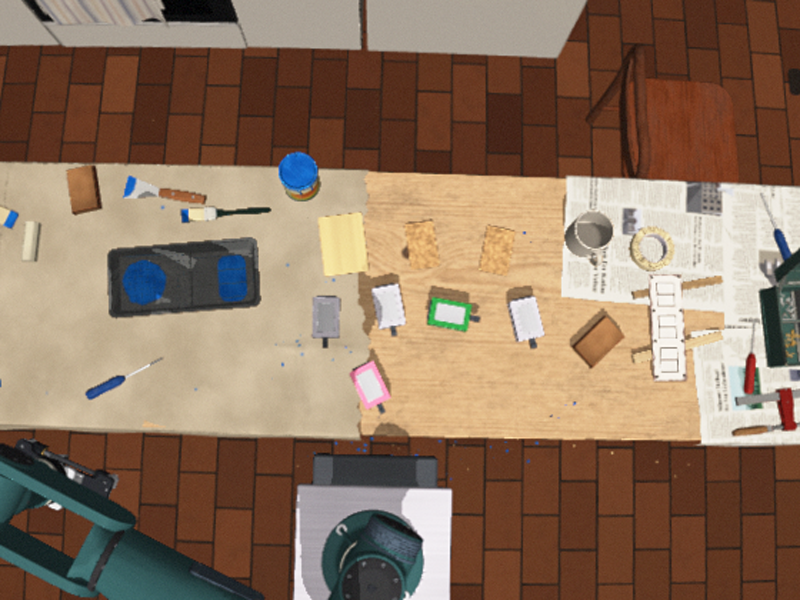

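View pics/scene0b.png

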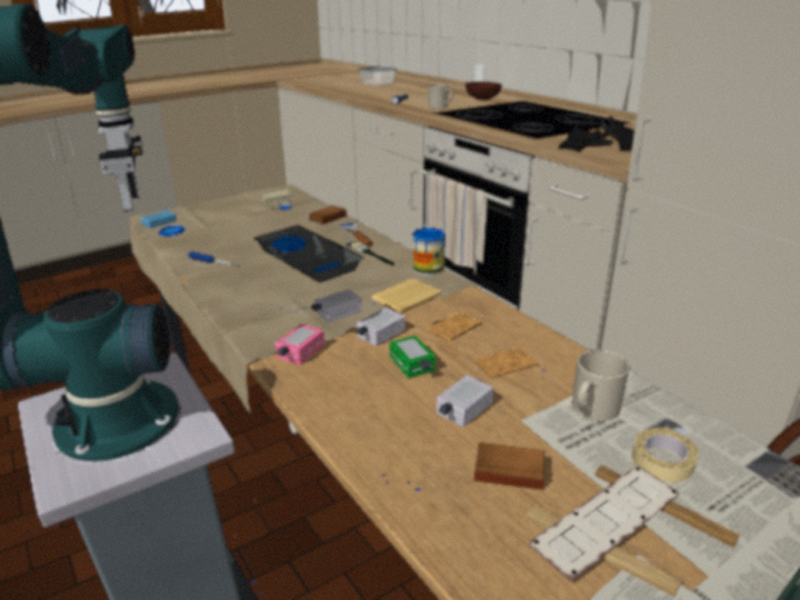

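Run:
```python
from h import *
a=cv2.imread('pics/top0.png')[140:280,205:405]; cv2.imwrite('pics/c1.png',cv2.resize(a,(800,560),interpolation=cv2.INTER_CUBIC))
a=cv2.imread('pics/scene0.png')[180:300,190:370]; cv2.imwrite('pics/c2.png',cv2.resize(a,(800,533),interpolation=cv2.INTER_CUBIC))
```

```text
(no output)
```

View pics/c1.png

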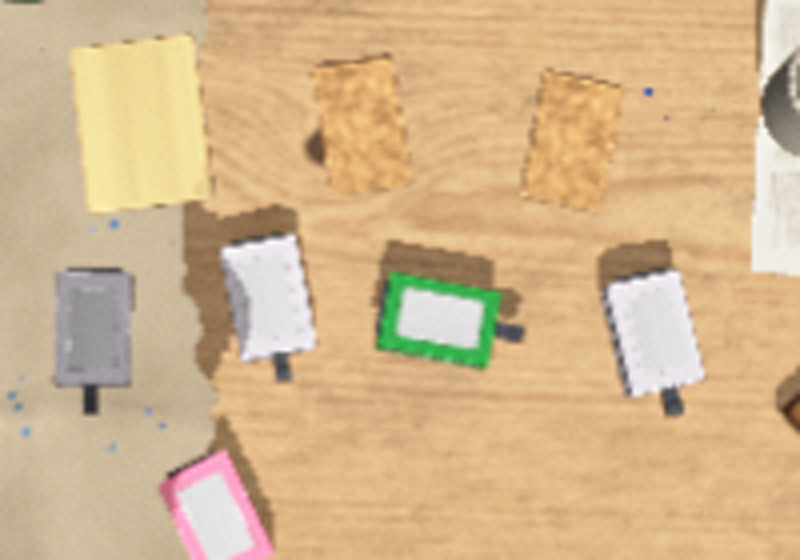

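View pics/c2.png

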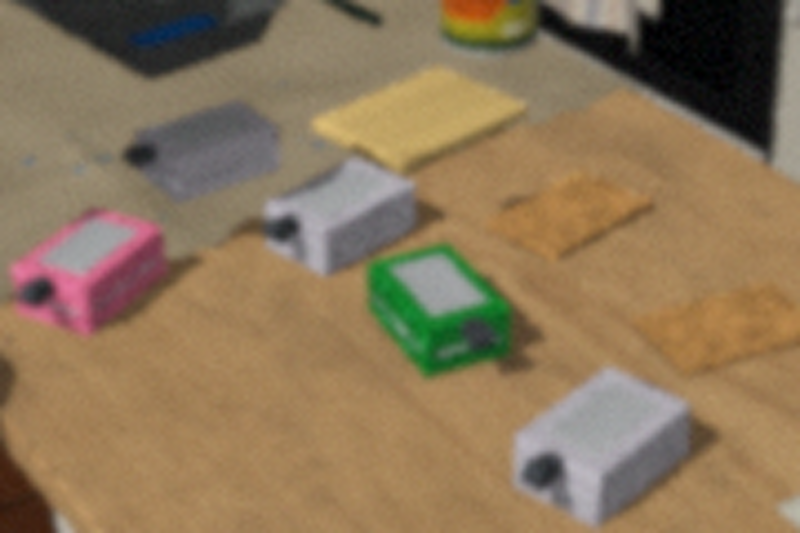

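Run:
```python
from h import *
t=lambda p:('top0',(p[0]+.5)/4-.5+205,(p[1]+.5)/4-.5+140)
s=lambda p:('scene0',(p[0]+.5)/4.444-.5+190,(p[1]+.5)/4.444-.5+180)
np.set_printoptions(precision=4,suppress=True)
# order: back-left(+x,+y), back-right(+x,-y), front-right, front-left
T={'A':[(57,270),(131,270),(131,385),(55,386)],'B':[(222,246),(297,236),(315,347),(242,360)],'C':[(607,286),(679,271),(703,378),(631,397)],
'board':[(72,48),(190,35),(211,200),(91,213)],'s1':[(314,70),(392,57),(411,184),(333,195)],'s2':[(545,70),(622,88),(599,212),(522,195)]}
S={'A':[(238,101),(280,127),(178,165),(137,140)],'B':[(352,160),(416,185),(328,226),(265,208)],'C':[(607,370),(690,412),(603,470),(514,433)],
'board':[(443,68),(527,107),(402,168),(313,125)],'s1':[(580,172),(653,205),(555,257),(490,222)]}
Z={'A':.034,'B':.034,'C':.034,'board':.012,'s1':.007,'s2':.007}
for k in T:
    P=np.array([at(*t(p),Z[k]) for p in T[k]]); f=(P[0]+P[1]-P[2]-P[3])/2
    l=(P[0]+P[3]-P[1]-P[2])/2
    print(k,P.mean(0),'yaw deg',np.degrees(np.arctan2(f[1],f[0])),'len',np.linalg.norm(f),'wid',np.linalg.norm(l))
    if k in S:
        r=[tri(t(a),s(b)) for a,b in zip(T[k],S[k])]
        print('  tri',np.mean([x[0] for x in r],0),'z',[round(x[0][2],3) for x in r],'err',[round(max(x[1]),4) for x in r])
for k,a,b in(('A',(91,412-4),(140,153)),('B',(284,376),(280,228)),('C',(675,410),(542,470))):
    print('tab',k,*tri(t(a),s(b)))
tb=lambda u,v:('top0',(u+.5)*.7-.5,(v+.5)*.7-.5)
for p in((107,247),(255,237),(261,303),(110,318)): print('tray',at(*tb(*p),.035))
print('mug',at(*tb(590,230),.09),'paint',at(*tb(298,168),.09),'sand',at(*tb(598,340),.027))
```

```text
A [0.4947 0.1078 0.034 ] yaw deg 1.7221271244609235 len 0.08596892812676092 wid 0.055487469749765074
  tri [0.4958 0.1076 0.0316] z [np.float64(0.032), np.float64(0.034), np.float64(0.032), np.float64(0.028)] err [np.float64(0.0), np.float64(0.0003), np.float64(0.0018), np.float64(0.0017)]
B [ 0.5211 -0.0215  0.034 ] yaw deg 11.021643384481099 len 0.08535190406534948 wid 0.05565354374318329
  tri [ 0.5219 -0.0218  0.0337] z [np.float64(0.032), np.float64(0.034), np.float64(0.038), np.float64(0.03)] err [np.float64(0.0015), np.float64(0.0007), np.float64(0.003), np.float64(0.0012)]
C [ 0.5022 -0.3104  0.034 ] yaw deg 12.48848764313599 len 0.0834021794422066 wid 0.05624991694266783
  tri [ 0.5032 -0.311   0.0343] z [np.float64(0.033), np.float64(0.031), np.float64(0.038), np.float64(0.036)] err [np.float64(0.0003), np.float64(0.0001), np.float64(0.0024), np.float64(0.002)]
board [0.6546 0.0794 0.012 ] yaw deg 8.865906871238577 len 0.12964380388775268 wid 0.09123706222691472
  tri [0.6562 0.079  0.0085] z [np.float64(0.009), np.float64(0.009), np.float64(0.008), np.float64(0.007)] err [
[... 283 characters left out ...]
64(0.007)] err [np.float64(0.0009), np.float64(0.0002), np.float64(0.0009), np.float64(0.002)]
s2 [ 0.6521 -0.2518  0.007 ] yaw deg -10.17612853569745 len 0.09995079898125432 wid 0.06092493850117917
tab A [0.4385 0.1059 0.0339] [np.float64(0.0036824665286601744), np.float64(0.0036824665286600993)]
tab B [ 0.4653 -0.0354  0.0338] [np.float64(0.002923244967376892), np.float64(0.002923244967377)]
tab C [ 0.447  -0.3265  0.0357] [np.float64(0.002729751064032551), np.float64(0.0027297510640325244)]
tray [0.6288 0.5788 0.035 ]
tray [0.6588 0.264  0.035 ]
tray [0.5191 0.2437 0.035 ]
tray [0.4781 0.5593 0.035 ]
mug [ 0.6831 -0.4328  0.09  ] paint [0.7952 0.174  0.09  ] sand [ 0.4613 -0.4646  0.027 ]
```

```bash
cat >> h.py <<'E'
def seq(targets,start=None):
    """targets: (x,y,z,yawdeg) world, one call each; prints shift in tool units"""
    if start is None:
        o=robot.get_obs(); p=np.array(o['tool_pos']); y=np.degrees(o['ee_rot'][2])
    else: p,y=np.array(start[:3]),start[3]
    for t in targets:
        c,s=np.cos(np.radians(y)),np.sin(np.radians(y)); d=np.array(t[:3])-p
        dy=(y-t[3]+180)%360-180
        print(np.round([(c*d[0]+s*d[1])/.025,(s*d[0]-c*d[1])/.025,-d[2]/.025,dy/6],2), 'rows>=',int(np.ceil(max(np.linalg.norm(d)/.04,abs(dy)/7))))
        p,y=np.array(t[:3]),t[3]
def arc(angs,r=.099,a0=0.0):
    """tool x,z units from tab at angle a0 to each angle (tool yaw=tin yaw)"""
    b=np.arctan2(.001,.099)
    for a in angs: print(a,np.round([r*(np.cos(a0+b)-np.cos(a+b))/.025,0,-r*(np.sin(a+b)-np.sin(a0+b))/.025],2))
E
python3 - <<'E'
from h import *
seq([(.25,.40,.2,90),(.40,.2,.17,25),(.438,.106,.15,1.7),(.438,.106,.022,1.7)])
arc([.05,.1,.15,.2,.25,.3,.35,.4,.5,.6,.7,.8,.9,1,1.1,1.2,1.3,1.4,1.5,1.6,1.7,1.8,1.85,1.9])
E
```

```text
[-4.06 -3.56  0.18 11.74] rows>= 11
[-8.    6.    1.2  10.83] rows>= 10
[-0.21  4.05  0.8   3.88] rows>= 4
[0.   0.   5.12 0.  ] rows>= 4
0.05 [ 0.01  0.   -0.2 ]
0.1 [ 0.02  0.   -0.4 ]
0.15 [ 0.05  0.   -0.59]
0.2 [ 0.09  0.   -0.79]
0.25 [ 0.13  0.   -0.98]
0.3 [ 0.19  0.   -1.17]
0.35 [ 0.25  0.   -1.36]
0.4 [ 0.33  0.   -1.54]
0.5 [ 0.5   0.   -1.89]
0.6 [ 0.71  0.   -2.23]
0.7 [ 0.96  0.   -2.54]
0.8 [ 1.23  0.   -2.83]
0.9 [ 1.53  0.   -3.09]
1 [ 1.85  0.   -3.31]
1.1 [ 2.2   0.   -3.51]
1.2 [ 2.56  0.   -3.67]
1.3 [ 2.94  0.   -3.79]
1.4 [ 3.33  0.   -3.87]
1.5 [ 3.72  0.   -3.91]
1.6 [ 4.12  0.   -3.92]
1.7 [ 4.51  0.   -3.88]
1.8 [ 4.9   0.   -3.81]
1.85 [ 5.09  0.   -3.76]
1.9 [ 5.28  0.   -3.69]
```

Request:
servo_tool(
  moves=[
    [-4.06,-3.56,0.18,11.74,0.5],
    [-4.06,-3.56,0.18,11.74,0.5],
    [-4.06,-3.56,0.18,11.74,0.5],
    [-4.06,-3.56,0.18,11.74,0.5],
    [-4.06,-3.56,0.18,11.74,0.5],
    [-4.06,-3.56,0.18,11.74,0.5],
    [-4.06,-3.56,0.18,11.74,0.5],
    [-4.06,-3.56,0.18,11.74,0.5],
    [-4.06,-3.56,0.18,11.74,0.5],
    [-4.06,-3.56,0.18,11.74,0.5],
  ],
)

```text
time: 0.98
tool_pos: [0.25, 0.4001, 0.2006]
ee_rot: [-3.141, 0.0, 1.564]
wrist_force: [-0.9, -1.0, 0.6]
width: 0.047
finger_force: 0.0
```

Run:
```python
from h import *
o=robot.get_obs(); print(o['time'],o['tool_pos'],np.degrees(o['ee_rot']),o['joint_positions'],o['wrist_force'],o['width'])
seq([(.40,.2,.17,25),(.438,.106,.15,1.7),(.438,.106,.022,1.7)])
```

```text
0.9833 [0.2500383  0.40007059 0.20061494] [-1.79974327e+02  2.85810466e-02  8.96293850e+01] [ 8.91916601e-01 -8.67712681e-02  1.55433705e+00  4.00479827e-05
  1.67469622e+00  8.98389305e-01] [-0.85972432 -1.02724392  0.59385152] 0.047009662844051205
[-7.96  6.05  1.22 10.77] rows>= 10
[-0.21  4.05  0.8   3.88] rows>= 4
[0.   0.   5.12 0.  ] rows>= 4
```

Request:
servo_tool(
  moves=[
    [-7.96,6.05,1.22,10.77,0.5],
    [-7.96,6.05,1.22,10.77,0.5],
    [-7.96,6.05,1.22,10.77,0.5],
    [-7.96,6.05,1.22,10.77,0.5],
    [-7.96,6.05,1.22,10.77,0.5],
    [-7.96,6.05,1.22,10.77,0.5],
    [-7.96,6.05,1.22,10.77,0.5],
    [-7.96,6.05,1.22,10.77,0.5],
    [-7.96,6.05,1.22,10.77,0.5],
    [-7.96,6.05,1.22,10.77,0.5],
  ],
)

```text
time: 1.82
tool_pos: [0.4013, 0.2007, 0.17]
ee_rot: [-3.141, 0.001, 0.439]
wrist_force: [0.8, 0.1, -0.1]
width: 0.0472
finger_force: 0.0
```

Request:
servo_tool(
  moves=[
    [-0.21,4.05,0.8,3.88,0.5],
    [-0.21,4.05,0.8,3.88,0.5],
    [-0.21,4.05,0.8,3.88,0.5],
    [-0.21,4.05,0.8,3.88,0.5],
    [-0.21,4.05,0.8,3.88,0.5],
    [-0.21,4.05,0.8,3.88,0.5],
  ],
)

```text
time: 2.32
tool_pos: [0.4398, 0.1077, 0.1503]
ee_rot: [-3.141, 0.0, 0.039]
wrist_force: [-0.3, 0.5, 0.5]
width: 0.047
finger_force: 0.0
```

Run:
```python
from h import *
snap('wrist','wA')
o=robot.get_obs(); print(o['time'],o['tool_pos'],np.degrees(o['ee_rot']))
print(proj('wA',(.4383,.106,.03)),[np.round(proj('wA',p)) for p in ((.4543,.08,.034),(.4543,.136,.034))])
```

```text
2.3667 [0.43977941 0.10796467 0.15052267] [-1.79982829e+02 -6.06098112e-04  2.26414667e+00]
(np.float64(278.75978863270507), np.float64(210.7306237306864)) [array([308., 196.]), array([247., 194.])]
```

View pics/wA.png

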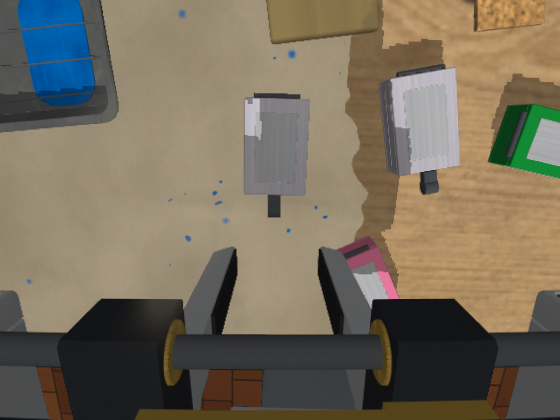

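Run:
```python
from h import *
np.set_printoptions(precision=4,suppress=True)
print('tabA',at('wA',274,209,.03)); 
P=np.array([at('wA',*p,.034) for p in((248,98),(309,99),(306,194),(245,193))]);print(P.mean(0),P)
print('tabB',at('wA',430,184,.037))
P=np.array([at('wA',*p,.034) for p in((389,80),(456,69),(459,166),(389,174))]);print(P.mean(0))
print(tri(('wA',274,209),('top0',(91.5)/4-.5+205,(408)/4-.5+140)))
```

```text
tabA [0.4398 0.1105 0.03  ]
[0.4965 0.11   0.034 ] [[0.5369 0.1361 0.034 ]
 [0.5381 0.0844 0.034 ]
 [0.456  0.0819 0.034 ]
 [0.4548 0.1374 0.034 ]]
tabB [ 0.4704 -0.0288  0.037 ]
[ 0.5222 -0.0162  0.034 ]
(array([0.4365, 0.1096, 0.0164]), [np.float64(0.0009798697443673223), np.float64(0.0009798697443673338)])
```

Request:
servo_tool(
  moves=[
    [-0.04,0,5.13,0,0.5],
    [-0.04,0,5.13,0,0.5],
    [-0.04,0,5.13,0,0.5],
    [-0.04,0,5.13,0,0.5],
    [-0.04,0,5.13,0,0.5],
    [-0.04,0,5.13,0,0.5],
    [-0.04,0,5.13,0,1],
    [-0.04,0,5.13,0,1],
    [-0.04,0,5.13,0,1],
    [-0.04,0,5.13,0,1],
  ],
)

```text
time: 3.2
tool_pos: [0.4402, 0.1076, 0.0239]
ee_rot: [-3.141, -0.003, 0.036]
wrist_force: [0.4, -0.4, 0.7]
width: 0.0238
finger_force: 0.0
```

Request:
servo_tool(
  moves=[
    [0,0,0,0,1],
    [0,0,0,0,1],
  ],
)

```text
time: 3.37
tool_pos: [0.4394, 0.1079, 0.0229]
ee_rot: [-3.14, -0.001, 0.036]
wrist_force: [0.7, 1.5, 1.1]
width: 0.0115
finger_force: 30.0
```

Request:
servo_tool(
  moves=[
    [0.02,0,-0.4,0,1],
    [0.05,0,-0.6,0,1],
    [0.09,0,-0.8,0,1],
    [0.09,0,-0.8,0,1],
    [0.09,0,-0.8,0,1],
  ],
)

```text
time: 3.78
tool_pos: [0.4421, 0.1075, 0.0429]
ee_rot: [-3.142, -0.002, 0.036]
wrist_force: [1.1, 0.9, -1.5]
width: 0.0112
finger_force: 30.0
```

Request:
servo_tool(
  moves=[
    [0.04,0,-0.2,0,1],
    [0.1,0,-0.4,0,1],
    [0.16,0,-0.57,0,1],
    [0.16,0,-0.57,0,1],
    [0.16,0,-0.57,0,1],
  ],
)

```text
time: 4.2
tool_pos: [0.446, 0.1078, 0.0571]
ee_rot: [-3.141, -0.002, 0.036]
wrist_force: [1.0, -0.1, -1.2]
width: 0.0119
finger_force: 30.0
```

Run:
```python
from h import *
s,o=snap('wrist','wA2'); print(o['time'],o['tool_pos'],o['wrist_force'],o['wrist_torque'])
s2,o=snap('scene','sA2')
f=[]
for i in range(8):
    robot.snapshot('wrist'); f.append(np.r_[robot.get_obs()['wrist_force']])
print(np.mean(f,0),np.std(f,0))
a=s2['image'][180:260,200:320]; w=s['image'][60:260,180:330]
cv2.imwrite('pics/m1.png',np.hstack([cv2.resize(a,(450,300),interpolation=cv2.INTER_CUBIC),cv2.resize(w,(225,300))]))
```

```text
4.2 [0.44597508 0.10778644 0.05705881] [ 1.00714156 -0.07465639 -1.24030982] [-0.05032533  0.08472049 -0.05730054]
[ 1.45595817 -0.03422117  0.00670305] [0.6554102  0.71193388 0.49102307]
```

View pics/m1.png

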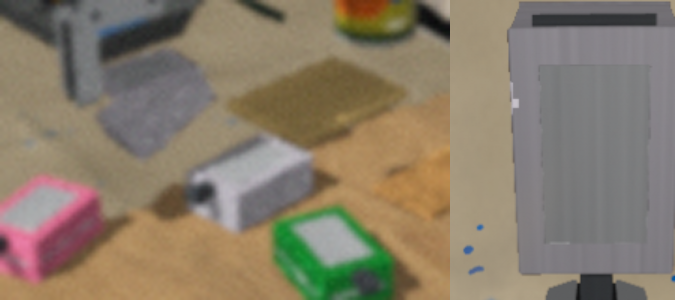

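Run:
```python
from h import *
f=[]
for i in range(8):
    robot.snapshot('wrist'); f.append(np.r_[robot.get_obs()['wrist_force']])
print(np.mean(f,0),np.std(f,0)); print(robot.get_obs()['time'])
c=np.array([.4965,.1085,0]);yw=.036
def pts(tip,ang):
    # base corners z0,z29 ; lid corners
    out=[]
    for z in(0,.029): out.append([(x,y,z) for x,y in((-.042,-.028),(.042,-.028),(.042,.028),(-.042,.028))])
    ca,sa=np.cos(ang),np.sin(ang)
    lid=[(-.084,-.028),(0,-.028),(0,.028),(-.084,.028)]
    out.append([(.042+x*ca+.005*sa,y,.029-x*sa+.005*ca) for x,y in lid])
    ct,st=np.cos(tip),np.sin(tip); r=[]
    for L in out:
        q=[]
        for x,y,z in L:
            X,Z=x-.042,z; X,Z=X*ct+Z*st,-X*st+Z*ct; X+=.042
            q.append(c+[X*np.cos(yw)-y*np.sin(yw),X*np.sin(yw)+y*np.cos(yw),Z])
        r.append(q)
    return r
ims=[]
for fn,(x0,x1,y0,y1),k in(('sA2',(210,280,180,240),5),('wA2',(170,370,40,260),1.5)):
    for tip,ang in ((0,.35),(.13,.22)):
        im=cv2.resize(cv2.imread(f'pics/{fn}.png')[y0:y1,x0:x1],None,fx=k,fy=k,interpolation=cv2.INTER_CUBIC)
        for L,col in zip(pts(tip,ang),((0,0,255),(0,255,255),(0,255,0))):
            q=np.array([((u-x0+.5)*k,(v-y0+.5)*k) for u,v in (proj(fn,p) for p in L)]).astype(int)
            cv2.polylines(im,[q],True,col,1)
        ims.append(im[:300])
im=np.vstack([np.hstack(ims[:2]),np.hstack([cv2.resize(i,(350,300)) for i in ims[2:]])]); print(im.shape)
cv2.imwrite('pics/m2.png',im)
```

```text
[ 1.87080487 -0.01569041 -0.02895856] [0.44867539 0.47620583 0.49002703]
5.1
(600, 700, 3)
```

View pics/m2.png

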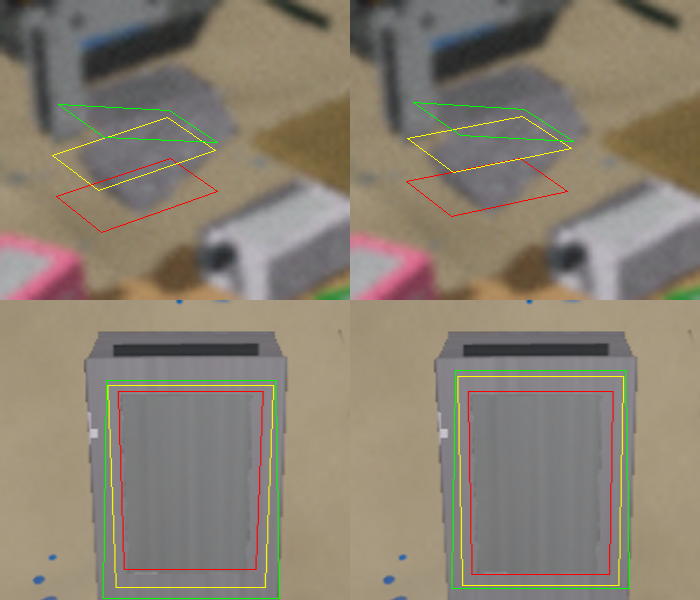

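Run:
```python
from h import *
q=lambda x,y:('sA2',(x)/5-.5+210,y/5-.5+180)
w=lambda x,y:('wA2',x/1.75-.5+170,(y-300)/1.5-.5+40)
print(tri(q(238,130),w(285,358)),tri(q(182,66),w(87,358)))
print(tri(q(238,130),w(282,332)),tri(q(182,66),w(98,332)))
a=cv2.imread('pics/wA2.png')[40:300,150:400]; b=cv2.imread('pics/sA2.png')[175:235,205:265]
cv2.imwrite('pics/m3.png',np.hstack([cv2.resize(a,None,fx=1.6,fy=1.6,interpolation=cv2.INTER_CUBIC),cv2.resize(b,(400,416),interpolation=cv2.INTER_CUBIC)]))
```

```text
(array([0.55112824, 0.07927188, 0.03999062]), [np.float64(0.0027715898613181874), np.float64(0.002771589861318189)]) (array([0.54623379, 0.13805197, 0.0629472 ]), [np.float64(0.0030690891564636416), np.float64(0.003069089156463659)])
(array([0.55703616, 0.0822251 , 0.03803745]), [np.float64(0.000905177434949969), np.float64(0.0009051774349501579)]) (array([0.55052064, 0.13696932, 0.06264213]), [np.float64(0.0012131961175505896), np.float64(0.0012131961175507158)])
```

View pics/m3.png

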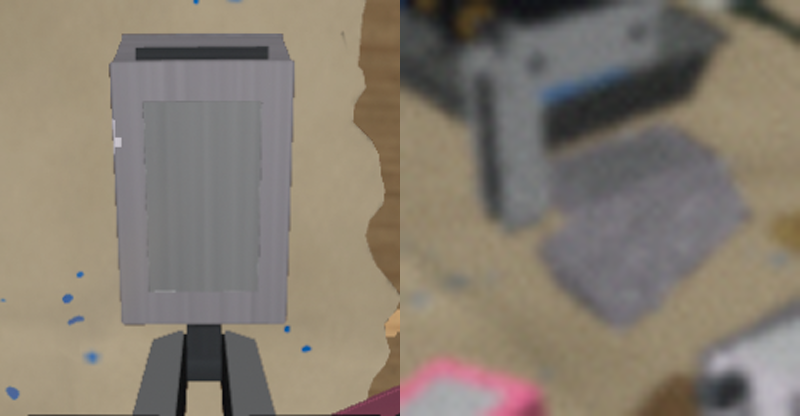

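Request:
servo_tool(
  moves=[
    [-0.1,0,0.4,0,1],
    [-0.2,0,0.8,0,1],
    [-0.25,0,1.37,0,1],
    [-0.25,0,1.37,0,1],
    [-0.25,0,1.37,0,0.85],
    [-0.25,0,1.37,0,0.85],
    [-0.25,0,1.37,0,0.85],
  ],
)

```text
time: 5.68
tool_pos: [0.4375, 0.1074, 0.0212]
ee_rot: [3.141, 0.003, 0.036]
wrist_force: [0.3, -0.1, -0.8]
width: 0.0141
finger_force: 0.0
```

Request:
servo_tool(
  moves=[
    [0,0,0,0,0.87],
    [0,0,0,0,0.87],
    [0,0,0,0,0.87],
  ],
)

```text
time: 5.93
tool_pos: [0.4387, 0.1075, 0.0221]
ee_rot: [-3.142, 0.0, 0.036]
wrist_force: [0.4, 0.0, -0.3]
width: 0.0121
finger_force: 0.0
```

Request:
servo_tool(
  moves=[
    [0,0,0,0,0.875],
    [0,0,0,0,0.875],
    [0,0,0,0,0.875],
  ],
)

```text
time: 6.18
tool_pos: [0.4388, 0.1076, 0.0222]
ee_rot: [-3.141, 0.0, 0.036]
wrist_force: [-1.0, 0.3, -0.4]
width: 0.0121
finger_force: 7.4
```

Request:
servo_tool(
  moves=[
    [0,0,0,0,0.88],
    [0,0,0,0,0.88],
    [0,0,0,0,0.88],
  ],
)

```text
time: 6.43
tool_pos: [0.4388, 0.1075, 0.0222]
ee_rot: [-3.141, 0.0, 0.036]
wrist_force: [0.1, -0.9, 0.8]
width: 0.0116
finger_force: 21.1
```

Request:
servo_tool(
  moves=[
    [0,0,0,0,0.8735],
    [0,0,0,0,0.8735],
    [0.02,0,-0.4,0,0.8735],
    [0.05,0,-0.6,0,0.8735],
    [0.09,0,-0.8,0,0.8735],
    [0.13,0,-0.98,0,0.8735],
    [0.19,0,-1.17,0,0.8735],
    [0.25,0,-1.36,0,0.8735],
    [0.25,0,-1.36,0,0.8735],
  ],
)

```text
time: 7.18
tool_pos: [0.4463, 0.1078, 0.0577]
ee_rot: [-3.141, -0.002, 0.036]
wrist_force: [-0.2, -0.5, -0.2]
width: 0.012
finger_force: 3.3
```

Run:
```python
from h import *
s,o=snap('wrist','wA3'); print(o['time'],o['tool_pos'],o['wrist_force'],o['finger_force'],o['width'])
s2,o=snap('scene','sA3')
a=s['image'][40:300,150:400]; b=s2['image'][175:235,205:265]
cv2.imwrite('pics/m4.png',np.hstack([cv2.resize(a,None,fx=1.6,fy=1.6,interpolation=cv2.INTER_CUBIC),cv2.resize(b,(400,416),interpolation=cv2.INTER_CUBIC)]))
```

```text
7.1833 [0.44629713 0.10778176 0.05765501] [-0.21570389 -0.50854674 -0.2020239 ] 3.270672236394603 0.011987333731133634
```

View pics/m4.png

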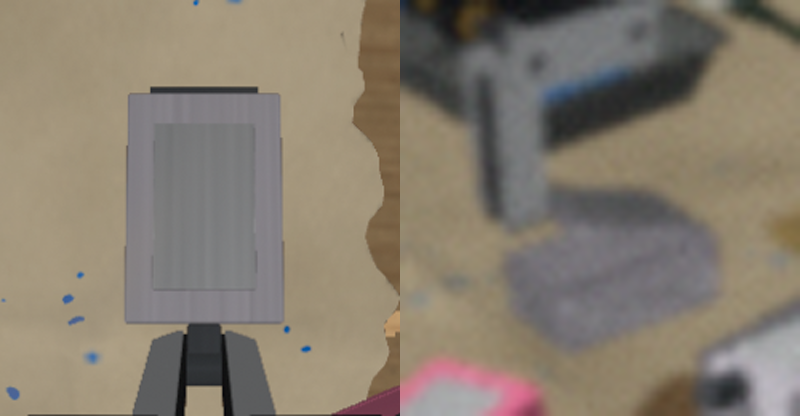

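Request:
servo_tool(
  moves=[
    [0.11,0,-0.27,0,0.8735],
    [0.25,0,-0.53,0,0.8735],
    [0.46,0,-0.87,0,0.8735],
    [0.71,0,-1.18,0,0.8735],
    [0.98,0,-1.47,0,0.8735],
    [0.98,0,-1.47,0,0.8735],
  ],
)

```text
time: 7.78
tool_pos: [0.4724, 0.1087, 0.0955]
ee_rot: [-3.141, -0.005, 0.036]
wrist_force: [-0.3, -0.1, 1.6]
width: 0.0118
finger_force: 3.3
```

Run:
```python
from h import *
s2,o=snap('scene','sA4'); print(o['time'],o['tool_pos'],o['wrist_force'],o['finger_force'],o['width'])
a=cv2.imread('pics/sA3.png'); b=s2['image']
for (x0,x1,y0,y1) in ((226,250,218,230),):
    d=cv2.absdiff(a,b)[y0:y1,x0:x1].mean(2); print(d.round().astype(int))
    r=cv2.matchTemplate(b[y0-6:y1+6,x0-6:x1+6],a[y0:y1,x0:x1],cv2.TM_CCOEFF_NORMED); print(cv2.minMaxLoc(r))
```

```text
7.7833 [0.47240462 0.10866144 0.09552003] [-0.32434267 -0.0604551   1.61879651] 3.277866768767126 0.011847078495060018
[[ 4  1 10 17 16  4  2  3  7  3  0  1  1  3  2  3  0  2  3  3  5  6  1  3]
 [ 4  6 10 18 14  8  5  2  7 10  6  1  2  4  3  1  4  2  1  3  1  2  1  3]
 [ 2  2  1  9  1  3  1  3  5  8  3  4  2  2  7  3  3  1  2  2  2  5  3  3]
 [ 3  5  3  2  4  1  2  3  4  0  1  2  5  1  1  1  1  4  2  5  1  3  1  4]
 [ 0  4  2 14  7  5  3  3  1  6  1  1  1  2  3  2  0  2  1  3  1  2  1  3]
 [ 1  1  3  7  6  2  3  2  1  1  1  2  1  1  3  4  2  1  3  1  1  3  3  3]
 [ 4  2  1  1  2  2  2  3  5  5  1  2  4  1  1  5  2  3  2  1  2  4  3  1]
 [ 1  2  4  4  6  6  6  1  2  4  4  2  3  2  1  2  1  3  0  2  0  1  1  2]
 [ 2  1  6  6  4  2  1  4  1  2  1  1  1  2  5  2  4  1  3  2  2  2  2  2]
 [ 6  3  1  3  3  1  2  2  2  4  5  4  4  1  1  2  1  1  1  4  1  1  5  1]
 [ 4  3  4  3  2  1  1  3  2  3  3  1  3  1  1  1  4  1  3  1  4  1  1  1]
 [ 1  1  1  3  0  1  1  2  1  1  4  2  2  1  1  1  4  3  3  3  4  0  2  1]]
(-0.3785078823566437, 0.9430676102638245, (12, 12), (6, 6))
```

Request:
servo_tool(
  moves=[
    [0.3,0,-0.26,0,0.8735],
    [0.62,0,-0.48,0,0.8735],
    [0.97,0,-0.68,0,0.8735],
    [1.33,0,-0.84,0,0.8735],
    [1.71,0,-0.96,0,0.8735],
    [2.1,0,-1.04,0,0.8735],
    [2.49,0,-1.08,0,0.8735],
    [2.89,0,-1.09,0,0.8735],
    [3.28,0,-1.05,0,0.8735],
    [3.67,0,-0.98,0,0.8735],
  ],
)

```text
time: 8.67
tool_pos: [0.5621, 0.1119, 0.1171]
ee_rot: [-3.142, 0.0, 0.036]
wrist_force: [-0.1, 0.1, -0.9]
width: 0.0121
finger_force: 3.2
```

Request:
servo_tool(
  moves=[
    [0.38,0,0.12,0,0.8735],
    [0.42,0,0.15,0,0.8735],
    [0.42,0,0.15,0,0.5],
    [0.42,0,0.15,0,0.5],
    [0.42,0,0.15,0,0.5],
    [0.42,0,-1,0,0.5],
    [0.42,0,-2.2,0,0.5],
    [0.42,0,-2.2,0,0.5],
    [0.42,0,-2.2,0,0.5],
  ],
)

```text
time: 9.42
tool_pos: [0.573, 0.1125, 0.1754]
ee_rot: [-3.141, -0.006, 0.036]
wrist_force: [-0.5, -1.2, -0.6]
width: 0.0468
finger_force: 0.0
```

Run:
```python
from h import *
o=robot.get_obs(); print(o['time'],o['tool_pos'],np.degrees(o['ee_rot'][2]),o['joint_positions'])
snap('scene','sA5'); 
seq([(.466,-.031,.17,11.5)])
```

```text
9.4167 [0.57297166 0.11254423 0.17542878] 2.0880564604278917 [9.67919955e-02 1.65639364e-01 1.34287575e+00 1.28342736e-04
 1.62727360e+00 1.63115110e+00]
[-4.44  5.58  0.13 -1.57] rows>= 5
```

Request:
servo_tool(
  moves=[
    [-4.44,5.58,0.13,-1.57,0.5],
    [-4.44,5.58,0.13,-1.57,0.5],
    [-4.44,5.58,0.13,-1.57,0.5],
    [-4.44,5.58,0.13,-1.57,0.5],
    [-4.44,5.58,0.13,-1.57,0.5],
    [-4.44,5.58,0.13,-1.57,0.5],
    [-4.44,5.58,0.13,-1.57,0.5],
    [-4.44,5.58,0.13,-1.57,0.5],
  ],
)

```text
time: 10.13
tool_pos: [0.4663, -0.0302, 0.1686]
ee_rot: [-3.14, 0.0, 0.201]
wrist_force: [1.1, -0.4, -0.3]
width: 0.0468
finger_force: 0.0
```

Run:
```python
from h import *
s,o=snap('wrist','wB'); print(o['time'],o['tool_pos'],np.degrees(o['ee_rot'][2]))
def rot(fn,p): return np.round(proj(fn,p))
print('pred tab',rot('wB',(.466,-.0305,.03)))
t,o=snap('top','topB')
im=s['image'].copy()
a=cv2.resize(im[60:260,60:460],None,fx=1.6,fy=1.6,interpolation=cv2.INTER_CUBIC)
b=cv2.resize(t['image'][150:250,215:315],(320,320),interpolation=cv2.INTER_CUBIC); b=b[:,:160*2]
c=np.zeros((320,640,3),np.uint8); c[:,:]=a[:320,:640]
cv2.imwrite('pics/m5.png',np.vstack([c,np.hstack([cv2.resize(t['image'][190:260,215:300],(320,264),interpolation=cv2.INTER_CUBIC),cv2.resize(cv2.imread('pics/sA5.png')[160:240,205:302],(320,264),interpolation=cv2.INTER_CUBIC)])]))
```

```text
10.1333 [ 0.46631308 -0.0302371   0.16857983] 11.539009804180461
pred tab [277. 205.]
```

View pics/m5.png

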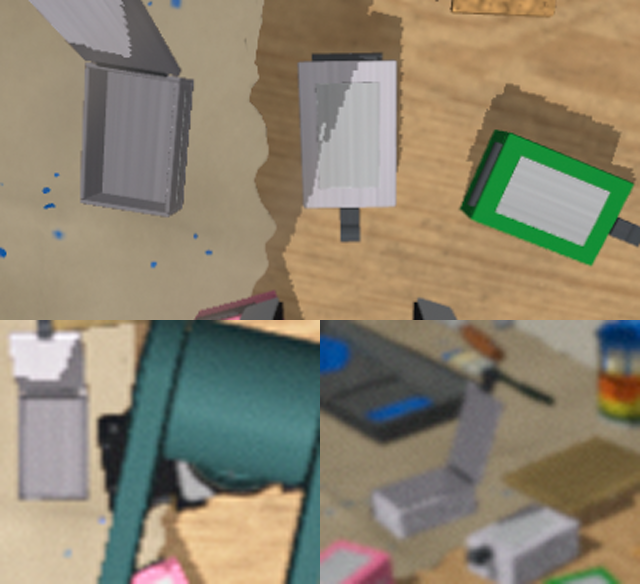

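Request:
servo_tool(
  moves=[
    [0.04,0.03,5.86,0,0.5],
    [0.04,0.03,5.86,0,0.5],
    [0.04,0.03,5.86,0,0.5],
    [0.04,0.03,5.86,0,0.5],
    [0.04,0.03,5.86,0,0.5],
    [0.04,0.03,5.86,0,0.5],
    [0.04,0.03,5.86,0,0.5],
    [0.04,0.03,5.86,0,0.5],
    [0.04,0.03,5.86,0,0.8735],
    [0.04,0.03,5.86,0,0.8735],
  ],
)

```text
time: 11.07
tool_pos: [0.4686, -0.0319, 0.0246]
ee_rot: [3.14, -0.004, 0.201]
wrist_force: [0.1, 0.1, -0.4]
width: 0.0371
finger_force: 0.0
```

Request:
servo_tool(
  moves=[
    [0,0,0,0,0.8735],
    [0,0,0,0,0.8735],
    [0,0,0,0,0.8735],
    [0,0,0,0,0.8735],
    [0,0,0,0,0.8735],
  ],
)

```text
time: 11.48
tool_pos: [0.467, -0.0313, 0.0228]
ee_rot: [-3.141, -0.0, 0.201]
wrist_force: [-0.6, 2.0, 0.6]
width: 0.012
finger_force: 3.2
```

Run:
```python
from h import *
s,o=snap('scene','sB0'); print(o['time'],o['tool_pos'],o['width'],o['finger_force'])
```

```text
11.4833 [ 0.46704941 -0.03130059  0.02280107] 0.012023536176532306 3.2308336661662906
```

Request:
servo_tool(
  moves=[
    [0.02,0,-0.4,0,0.8735],
    [0.05,0,-0.6,0,0.8735],
    [0.09,0,-0.8,0,0.8735],
    [0.13,0,-0.98,0,0.8735],
    [0.19,0,-1.17,0,0.8735],
    [0.25,0,-1.36,0,0.8735],
    [0.25,0,-1.36,0,0.8735],
    [0.25,0,-1.36,0,0.8735],
  ],
)

```text
time: 12.2
tool_pos: [0.4735, -0.0305, 0.0571]
ee_rot: [3.141, -0.0, 0.201]
wrist_force: [-1.3, -0.4, -0.9]
width: 0.012
finger_force: 3.2
```

Run:
```python
from h import *
s2,o=snap('scene','sB1'); print(o['time'],o['tool_pos'],o['wrist_force'],o['finger_force'],o['width'])
a=cv2.imread('pics/sB0.png'); b=s2['image']
x0,x1,y0,y1=258,284,230,246
d=cv2.absdiff(a,b)[y0:y1,x0:x1].mean(2); print(d.round().astype(int))
r=cv2.matchTemplate(b[y0-8:y1+8,x0-8:x1+8],a[y0:y1,x0:x1],cv2.TM_CCOEFF_NORMED); print(cv2.minMaxLoc(r))
```

```text
12.2 [ 0.47350195 -0.03053159  0.05710981] [-1.323845   -0.40918705 -0.9061918 ] 3.1631676351389615 0.011991873322919008
[[81 74 80 76 52 21  1  6  8  5  3  4  3  4  1  1  1  5  2  4  1  2  2  1
   2  4]
 [89 89 87 69 39 11  7 20  9  6  2  2  1  4  5  2  1  3  4  2  3  3  7  5
   2  1]
 [88 95 89 71 41 16  1  2  1  3  2  2  4  1  5  5  4  2  3  3  6  8  6  1
   4  9]
 [85 86 83 72 48 33 20  4  6  5  2  6  5  7  7  1  5  3  2  4  6  7  2  2
   7 19]
 [79 86 80 66 41 25 19  8  1  2  4  4  1  0  3  7  5  5  3  4  3  3  3 15
  26 43]
 [79 78 79 63 38 19 11  7  1  2  5  4  5  7  8 10  7  3  9 10  9  3 13 28
  41 44]
 [65 78 75 62 31 11  4  5  1  2  3  8 14 21 22 19 15 13 11 14  6  2 12 26
  31 31]
 [37 53 60 48 20  3  5  3  4  9 16 18 23 25 19 17 16 14 12  6  1  2  2 11
   9  9]
 [18 25 33 25  4 19 23 16 14 20 18 20 16 12 14 16 14  8  8  2  4  2  3  2
   1  2]
 [18 23 25 14 35 42 33 26 24 18 18 19  5  3  9  6  7  5  3  2  4  1  1  2
   1  3]
 [10 21 25 21 41 45 34 24 22 14 15 14  4  1  3  1  2  2  3  0  4  1  2  6
   1  1]
 [ 4 11 16 18 23 22 16 14 17 12  3  8  4  4  1  5  5  1  4  2  2  3  2  4
   1  2]
 [ 4  1  7  8 10  8  7  3 10  2  4  2  1  1  2  1  5  1  1  2  2  4  2  2
   2  3]
 [ 2  2  2  1  2  2  3  0  3  1  2  0  2  3  3  3  5  2  1  3  4  1  1  1
   2  1]
 [ 3  1  4  4  5  3  2  2  1  3  3  0  1  1  2  2  2  1  1  1  1  7  1  2
   1  4]
 [ 1  3  2  1  3  2  1  1  1  1  2  4  4  1  2  4  4  2  1  3  1  6  5  1
   2  2]]
(-0.06479506194591522, 0.7797105312347412, (16, 9), (8, 8))
```

Run:
```python
from h import *
f=lambda n:cv2.resize(cv2.imread(f'pics/{n}.png')[205:255,240:300],(400,333),interpolation=cv2.INTER_CUBIC)
s,o=snap('wrist','wB1')
w=s['image'][60:300,150:400]
cv2.imwrite('pics/m6.png',np.vstack([np.hstack([f('sB0'),f('sB1')]),cv2.resize(w,(800,267*0+600-333))[:, :]]) )
```

```text
(no output)
```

View pics/m6.png

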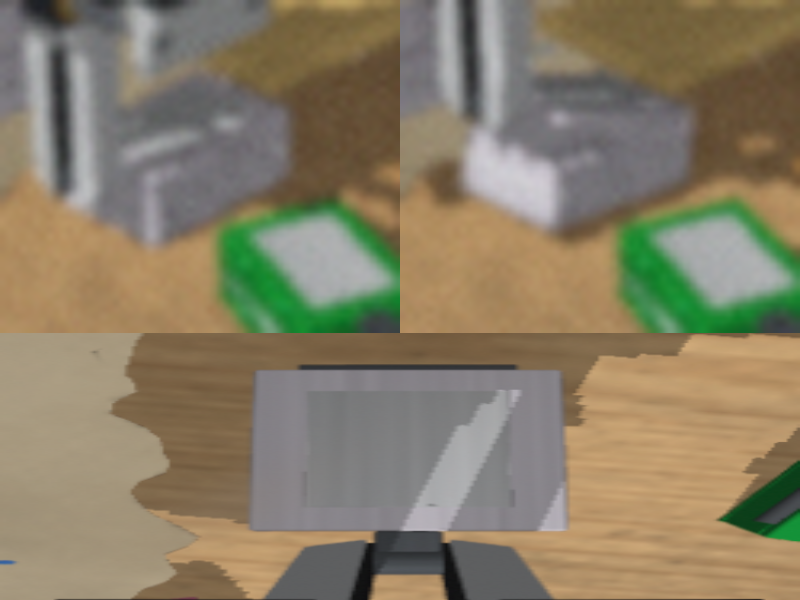

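Request:
servo_tool(
  moves=[
    [-0.06,0,0.2,0,0.8735],
    [-0.12,0,0.4,0,0.8735],
    [-0.16,0,0.57,0,0.8735],
    [-0.16,0,0.57,0,0.8735],
    [-0.16,0,0.57,0,0.8735],
    [-0.16,0,0.57,0,0.5],
    [-0.16,0,0.57,0,0.5],
    [-0.16,0,0.57,0,0.5],
    [-0.16,0,-2,0,0.5],
    [-0.16,0,-4,0,0.5],
  ],
)

```text
time: 13.13
tool_pos: [0.4667, -0.0306, 0.1237]
ee_rot: [-3.138, 0.007, 0.201]
wrist_force: [1.3, 0.2, 0.4]
width: 0.0418
finger_force: 0.0
```

Run:
```python
from h import *
s2,o=snap('scene','sB2'); print(o['time'],o['tool_pos'],o['width'])
seq([(.447,-.3245,.17,13)])
```

```text
13.1333 [ 0.46673738 -0.03058694  0.12365879] 0.041765322394293265
[-3.38 11.26 -1.37 -0.25] rows>= 8
```

Request:
servo_tool(
  moves=[
    [-3.38,11.26,-1,-0.25,0.5],
    [-3.38,11.26,-1,-0.25,0.5],
    [-3.38,11.26,-1,-0.25,0.5],
    [-3.38,11.26,-1,-0.25,0.5],
    [-3.38,11.26,-1,-0.25,0.5],
    [-3.38,11.26,-1,-0.25,0.5],
    [-3.38,11.26,-1,-0.25,0.5],
    [-3.38,11.26,-1,-0.25,0.5],
    [-3.38,11.26,-1,-0.25,0.5],
    [-3.38,11.26,-1,-0.25,0.5],
  ],
)

```text
time: 14.02
tool_pos: [0.4427, -0.3235, 0.1506]
ee_rot: [-3.141, -0.001, 0.226]
wrist_force: [0.4, 0.9, 0.3]
width: 0.0471
finger_force: 0.0
```

Run:
```python
from h import *
s,o=snap('wrist','wC'); print(o['time'],o['tool_pos'],np.degrees(o['ee_rot'][2]))
print('pred tab',proj('wC',(.447,-.3245,.03)))
f=lambda n:cv2.resize(cv2.imread(f'pics/{n}.png')[205:255,240:300],(300,250),interpolation=cv2.INTER_CUBIC)
snap('top','topC')
g=lambda n:cv2.resize(cv2.imread(f'pics/{n}.png')[190:250,215:315],(417,250),interpolation=cv2.INTER_CUBIC)
a=cv2.resize(s['image'][60:260,100:440],(595,350),interpolation=cv2.INTER_CUBIC)
im=np.zeros((600,720,3),np.uint8); im[:350,:595]=a; im[350:,:300]=f('sB2'); im[350:,300:717]=g('topC'); cv2.imwrite('pics/m7.png',im)
```

```text
14.0167 [ 0.44274543 -0.32351201  0.1505973 ] 12.966538728391813
pred tab (np.float64(279.2831331124165), np.float64(205.06559720961485))
```

View pics/m7.png

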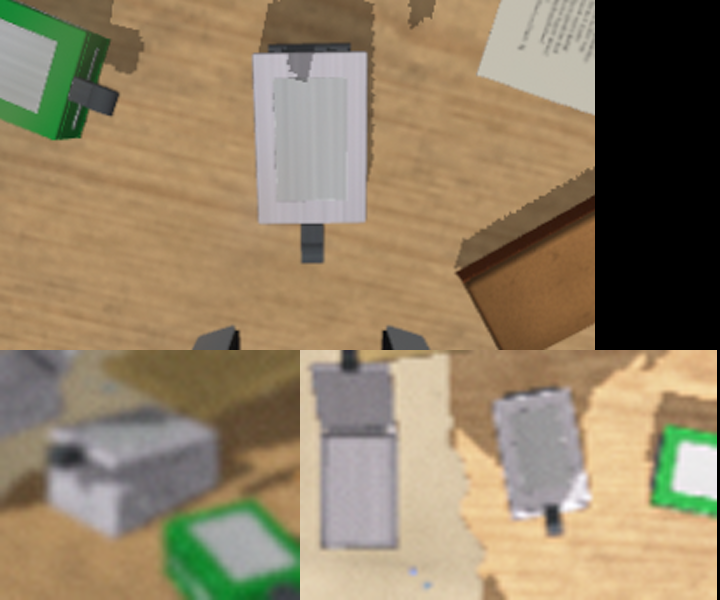

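Request:
servo_tool(
  moves=[
    [0.23,0.08,5.14,0,0.5],
    [0.23,0.08,5.14,0,0.5],
    [0.23,0.08,5.14,0,0.5],
    [0.23,0.08,5.14,0,0.5],
    [0.23,0.08,5.14,0,0.5],
    [0.23,0.08,5.14,0,0.5],
    [0.23,0.08,5.14,0,0.5],
    [0.23,0.08,5.14,0,0.8735],
    [0.23,0.08,5.14,0,0.8735],
    [0.23,0.08,5.14,0,0.8735],
  ],
)

```text
time: 14.95
tool_pos: [0.4495, -0.3254, 0.0242]
ee_rot: [3.139, -0.002, 0.227]
wrist_force: [-0.4, 0.4, 1.0]
width: 0.0305
finger_force: 0.0
```

Request:
servo_tool(
  moves=[
    [0,0,0,0,0.8735],
    [0,0,0,0,0.8735],
    [0,0,0,0,0.8735],
    [0,0,0,0,0.8735],
  ],
)

```text
time: 15.28
tool_pos: [0.4485, -0.3242, 0.0223]
ee_rot: [-3.14, 0.0, 0.227]
wrist_force: [-0.8, 1.6, 1.3]
width: 0.0117
finger_force: 4.9
```

Run:
```python
from h import *
s,o=snap('scene','sC0'); print(o['time'],o['tool_pos'],o['width'],o['finger_force'])
```

```text
15.2833 [ 0.44851343 -0.32415526  0.02225859] 0.011651273740935275 4.878619650844485
```

Request:
servo_tool(
  moves=[
    [0.02,0,-0.4,0,0.8735],
    [0.05,0,-0.6,0,0.8735],
    [0.09,0,-0.8,0,0.8735],
    [0.13,0,-0.98,0,0.8735],
    [0.19,0,-1.17,0,0.8735],
    [0.25,0,-1.36,0,0.8735],
    [0.25,0,-1.36,0,0.8735],
    [0.25,0,-1.36,0,0.8735],
  ],
)

```text
time: 16.0
tool_pos: [0.4552, -0.3232, 0.0568]
ee_rot: [3.141, -0.001, 0.227]
wrist_force: [0.2, 0.9, -0.7]
width: 0.0123
finger_force: 5.2
```

Run:
```python
from h import *
s2,o=snap('scene','sC1'); print(o['time'],o['tool_pos'],o['wrist_force'],o['finger_force'],o['width'])
a=cv2.imread('pics/sC0.png'); b=s2['image']
d=cv2.absdiff(a,b).mean(2)[284:306:1,314:348:2]; print(d.round().astype(int))
```

```text
16.0 [ 0.45521825 -0.32320734  0.05675148] [ 0.20687475  0.93791145 -0.67118921] 5.214273700257763 0.012324132121887339
[[ 6 71 75 74 66 25  1  0  1  5  7  3  5  5 11  4  2]
 [ 7 78 88 82 63  4  8 12 15  5  8  3  2  6  5  3 14]
 [ 5 73 85 86 60 21  4 22  7  4 10  1  5  3  5 11 34]
 [10 73 78 84 66 14 20 17  2  1  7 12 10  4  1 25 51]
 [14 77 77 77 71 14 36 10  2  4 11 14 11  5  6 36 62]
 [16 78 80 78 71 28 34  1  3  4 10 16 14  4  4 41 53]
 [23 72 77 78 67 20 15  4  0  2  9 16 19  7  2 21 37]
 [27 70 72 78 75 19  8 10  7  5  4 14 10  3  3  7 15]
 [35 67 69 75 73 17  5 10 12  3  1  7  4  3  3  1  2]
 [42 51 68 73 73 21  3  8 11  7  1  0  2  1  1  2  2]
 [32 27 61 76 65 19  5 12  6 14  5  5  1  3  1  2  1]
 [ 4 11 53 78 68 19 11  3  6 19  8  2  2  5  1  2  0]
 [ 4  3 37 74 67 21  6 11  4  6  2  1  2  3  4  3  1]
 [ 1  4 22 60 57 21 10  9  1  3  1  1  1  2  1  4  4]
 [ 2  2  7 23 35 21  9  5  3  1  2  3  3  2  2  3  3]
 [ 4  2  1  6 13  8  4  1  1  1  1  1  1  1  1  1  0]
 [ 1  4  1  1  1  2  0  2  1  2  0  2  1  1  3  2  2]
 [ 2  1  3  3  2  3  1  1  0  1  1  2  0  4  0  2  1]
 [ 4  1  3  3  4  2  1  1  2  1  2  3  0  4  3  1  2]
 [ 2  1  3  1  1  1  2  1  1  1  7  1  2  2  2  1  1]
 [ 1  1  2  0  5  2  1  2  4  4  4  2  1  3  2  4  6]
 [ 3  1  5  1  3  1  2  3  2  6  1  4  1  4  1  1  3]]
```

Request:
servo_tool(
  moves=[
    [0.11,0,-0.27,0,0.8735],
    [0.25,0,-0.53,0,0.8735],
    [0.46,0,-0.87,0,0.8735],
    [0.71,0,-1.18,0,0.8735],
    [0.98,0,-1.47,0,0.8735],
    [0.98,0,-1.47,0,0.8735],
  ],
)

```text
time: 16.55
tool_pos: [0.4811, -0.3179, 0.0957]
ee_rot: [3.139, -0.003, 0.228]
wrist_force: [-1.1, 0.6, 0.4]
width: 0.0119
finger_force: 5.0
```

Run:
```python
from h import *
s2,o=snap('scene','sC2'); print(o['time'],o['tool_pos'],o['wrist_force'],o['finger_force'],o['width'])
a=cv2.imread('pics/sC1.png'); b=s2['image']
d=cv2.absdiff(a,b).mean(2)[284:306:1,314:348:2]; print(d.round().astype(int))
```

```text
16.55 [ 0.48110089 -0.31794135  0.09570104] [-1.09100687  0.62386415  0.38866967] 5.033537802519277 0.011898656119932429
[[ 2  8  3  1 12 55 79 75 47 26  3  0  1  9  4 14 47]
 [ 4  3  5  7 19 74 73 51 24  1  1  2  3  9  8 37 38]
 [ 3  4  1 10 12 63 48 27  5  7  4  4  4 15 20 37 25]
 [ 2  5  3  5  3 26 20  9  1  5  4  7  4 14 38 36  8]
 [ 1  0  1  4  4  4  9  4  3  2  5 10  1 21 37 19  1]
 [ 1  4  5  5  4 12 19  2  7  2  7  4  1 19 22  9  1]
 [ 3  3  1  9  5  4 10  1  7  2  8  2  4  2  6  2  2]
 [ 0  5  5  8 11  3  1  4  1  2  3  2  2  1  2  3  2]
 [ 6  3  4  5  9  5  2  3  5  2  1  1  1  2  4  1  1]
 [11  2  1  5  4  7  7  3  7  1  1  4  2  5  3  6  2]
 [ 2  4  3  3  2  7  7  5  3  3  0  2  0  1  4  4  5]
 [ 2  2  2  3  2  5  5  6  1  1  2  2  2  4  6  2  1]
 [ 5  2  3  3  2  1  3  3  3  2  4  8  2  2  8  4  2]
 [ 6  3  2  3  2  4  4  0  4  2  2  1  5  2  5  1  1]
 [ 5  1  2  1  2  2  1  3  3  4  3  7  4  5  2  1  5]
 [ 2  3  7  4  1  2  0  3  2  3  2  4  2  7  1  6  1]
 [ 3  2  5  3  2  3  4  2  3  5  4  3  0  6  2  3  6]
 [ 3  3  4  2  8  2  2  2  1  3  1  3  4  2  3  3  2]
 [ 2  2  2  2  6  4  2  2  1  2  4  3  4  4  1  1  4]
 [ 9  2  3  1  4  1  4  4  2  1  1  3  1  4  2  2  5]
 [ 3  1  2  2  1  2  4  1  5  5  4  1  4  0  5  4  2]
 [ 5  9  2  1  9  2  2  2  2  2  2  1  2  2  7  5  1]]
```

Base of C is still; its lid is free. Finish opening.

Request:
servo_tool(
  moves=[
    [0.3,0,-0.26,0,0.8735],
    [0.62,0,-0.48,0,0.8735],
    [0.97,0,-0.68,0,0.8735],
    [1.33,0,-0.84,0,0.8735],
    [1.71,0,-0.96,0,0.8735],
    [2.1,0,-1.04,0,0.8735],
    [2.49,0,-1.08,0,0.8735],
    [2.89,0,-1.09,0,0.8735],
    [3.28,0,-1.05,0,0.8735],
    [3.67,0,-0.98,0,0.8735],
  ],
)

```text
time: 17.43
tool_pos: [0.5692, -0.2967, 0.1176]
ee_rot: [3.141, -0.0, 0.227]
wrist_force: [-0.3, 0.8, 0.3]
width: 0.0121
finger_force: 3.2
```

Request:
servo_tool(
  moves=[
    [0.38,0,0.12,0,0.8735],
    [0.42,0,0.15,0,0.8735],
    [0.42,0,0.15,0,0.5],
    [0.42,0,0.15,0,0.5],
    [0.42,0,0.15,0,0.5],
    [0.42,0,-1,0,0.5],
    [0.42,0,-1,0,0.5],
    [0.42,0,-1,0,0.5],
    [0.42,0,-1,0,0.5],
  ],
)

```text
time: 18.18
tool_pos: [0.578, -0.2949, 0.1423]
ee_rot: [3.141, -0.0, 0.226]
wrist_force: [-1.3, 0.3, 0.3]
width: 0.0472
finger_force: 0.0
```

Run:
```python
from h import *
o=robot.get_obs(); print(o['time'],o['tool_pos'],np.degrees(o['ee_rot'][2]),o['width'])
t,_=snap('top','top1');s,_=snap('scene','sc1'); w,_=snap('wrist','w1')
im=np.zeros((600,800,3),np.uint8)
im[:280,:400]=cv2.resize(t['image'][140:280,205:405],(400,280),interpolation=cv2.INTER_CUBIC)
im[:280,400:]=cv2.resize(s['image'][170:310,180:380],(400,280),interpolation=cv2.INTER_CUBIC)
im[280:,:427]=cv2.resize(w['image'],(427,320))
cv2.imwrite('pics/m8.png',im)
```

```text
18.1833 [ 0.57798505 -0.29487831  0.14233702] 12.970885685528163 0.04715931540949924
```

View pics/m8.png

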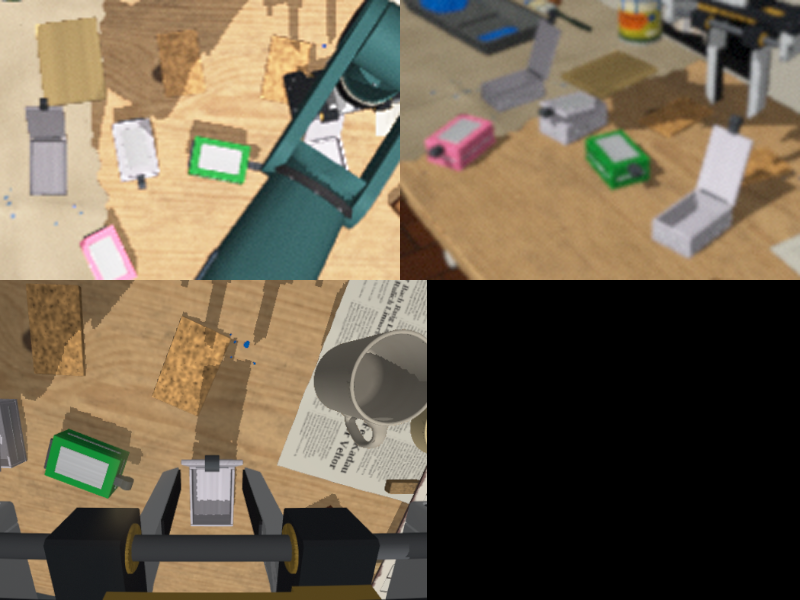

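Request:
servo_tool(
  moves=[
    [0.18,0,1.23,0,0.5],
    [0.18,0,1.23,0,0.5],
    [0.18,0,1.23,0,0.5],
    [0.18,0,1.23,0,0.8735],
    [0.18,0,1.23,0,0.8735],
    [0.18,0,1.23,0,0.8735],
    [0.18,0,1.23,0,0.8735],
    [0.18,0,1.23,0,0.8735],
  ],
)

```text
time: 19.0
tool_pos: [0.5827, -0.2937, 0.1123]
ee_rot: [3.141, -0.001, 0.227]
wrist_force: [-0.9, -0.3, -1.5]
width: 0.0171
finger_force: 0.0
```

Request:
servo_tool(
  moves=[
    [-0.19,0,-0.09,0,0.8735],
    [-0.57,0,-0.21,0,0.8735],
    [-0.96,0,-0.28,0,0.8735],
    [-1.35,0,-0.32,0,0.8735],
    [-1.75,0,-0.31,0,0.8735],
    [-2.14,0,-0.27,0,0.8735],
    [-2.53,0,-0.19,0,0.8735],
    [-2.91,0,-0.07,0,0.8735],
    [-3.27,0,0.09,0,0.8735],
    [-3.62,0,0.29,0,0.8735],
  ],
)

```text
time: 19.83
tool_pos: [0.4932, -0.3143, 0.1043]
ee_rot: [3.142, 0.0, 0.227]
wrist_force: [-1.2, -0.0, 1.6]
width: 0.0122
finger_force: 3.0
```

Request:
servo_tool(
  moves=[
    [-0.32,0,0.22,0,0.8735],
    [-0.62,0,0.48,0,0.8735],
    [-0.89,0,0.77,0,0.8735],
    [-1.14,0,1.08,0,0.8735],
    [-1.35,0,1.42,0,0.8735],
    [-1.52,0,1.77,0,0.8735],
    [-1.66,0,2.14,0,0.8735],
    [-1.76,0,2.52,0,0.8735],
    [-1.83,0,2.91,0,0.8735],
    [-1.85,0,3.25,0,0.8735],
  ],
)

```text
time: 20.67
tool_pos: [0.449, -0.3244, 0.0218]
ee_rot: [-3.141, 0.0, 0.227]
wrist_force: [-1.7, -0.6, -0.5]
width: 0.0119
finger_force: 3.2
```

Request:
servo_tool(
  moves=[
    [0,0,0,0,0.5],
    [0,0,0,0,0.5],
    [0,0,0,0,0.5],
    [0,0,-1.5,0,0.1],
    [0,0,-3,0,0],
    [0,0,-4,0,0],
    [0,0,-4,0,0],
    [0,0,-4,0,0],
    [0,0,-4,0,0],
  ],
)

```text
time: 21.42
tool_pos: [0.4494, -0.3241, 0.1229]
ee_rot: [-3.141, -0.0, 0.227]
wrist_force: [0.3, -1.0, -0.4]
width: 0.0688
finger_force: 0.0
```

Run:
```python
from h import *
s,o=snap('wrist','w2'); print(o['time'],o['tool_pos'],np.degrees(o['ee_rot'][2]),o['width'])
yw=np.radians(13);c=np.array([.504,-.3114]);Rm=np.array([[np.cos(yw),-np.sin(yw)],[np.sin(yw),np.cos(yw)]])
print([np.round(proj('w2',[*(c+Rm@p),.034])) for p in((.042,.028),(.042,-.028),(-.042,-.028),(-.042,.028))], np.round(proj('w2',[*(c+Rm@(-.057,0)),.03])))
# light lid mask by brightness/low saturation
hsv=cv2.cvtColor(s['image'],cv2.COLOR_BGR2HSV); m=((hsv[...,1]<45)&(hsv[...,2]>120)).astype(np.uint8)
n,l,st,ce=cv2.connectedComponentsWithStats(m)
for i in np.argsort(-st[:,4])[:5]:
    pts=np.argwhere(l==i)[:,::-1].astype(np.float32); print(i,st[i],cv2.minAreaRect(pts))
```

```text
21.4167 [ 0.4493923  -0.32410638  0.12293863] 13.011167705360137 0.06880915962467893
[array([240.,  95.]), array([313.,  95.]), array([311., 202.]), array([243., 202.])] [277. 218.]
0 [     0      0    560    420 202621] ((279.5, 209.5), (419.0, 559.0), 90.0)
1 [  378     0   182   170 19979] ((468.5, 84.5), (169.0, 181.0), 90.0)
8 [ 242   95   73  107 7305] ((278.0, 148.0), (106.0, 72.0), 90.0)
6 [  32   59   83   74 3615] ((72.08621215820312, 95.03448486328125), (84.8627700805664, 46.05244445800781), 21.801410675048828)
13 [521 234  39  92 994] ((548.677734375, 281.7436828613281), (24.712831497192383, 95.8233871459961), 23.428691864013672)
```

Request:
servo_tool(
  moves=[
    [2.24,0.03,0,0,0],
    [2.24,0.03,0,0,0],
    [2.24,0.03,0,0,0],
    [2.24,0.03,0,0,0],
    [2.24,0.03,2,0,0],
    [2.24,0.03,3.5,0,0],
    [2.24,0.03,4.52,0,0],
    [2.24,0.03,4.52,0,0],
    [2.24,0.03,4.52,0,0],
    [2.24,0.03,4.52,0,1],
  ],
)

```text
time: 22.3
tool_pos: [0.5043, -0.3133, 0.0119]
ee_rot: [3.141, -0.001, 0.226]
wrist_force: [0.1, 0.6, -0.2]
width: 0.0902
finger_force: 0.0
```

Request:
servo_tool(
  moves=[
    [0,0,0,0,1],
    [0,0,0,0,1],
    [0,0,0,0,1],
    [0,0,0,0,1],
    [0,0,0,0,1],
  ],
)

```text
time: 22.72
tool_pos: [0.5044, -0.3125, 0.011]
ee_rot: [3.141, -0.001, 0.227]
wrist_force: [-1.3, 3.4, 2.4]
width: 0.0573
finger_force: 1.9
```

Run:
```python
from h import *
o=robot.get_obs(); p=o['tool_pos'];y=np.degrees(o['ee_rot'][2]);print(o['time'],p,y,o['width'],o['finger_force'])
seq([(p[0],p[1],.17,y),(.655,.08,.17,8.9),(.655,.08,p[2]+.013,8.9)])
```

```text
22.7167 [ 0.50441293 -0.31254054  0.01104022] 12.998246457989598 0.05733402584523152 1.8589230626821518
[ 0.    0.   -6.36  0.  ] rows>= 4
[  9.4  -13.94  -0.     0.68] rows>= 11
[0.   0.   5.84 0.  ] rows>= 4
```

Request:
servo_tool(
  moves=[
    [0,0,0,0,1],
    [0,0,0,0,1],
    [0,0,0,0,1],
    [0,0,-1,0,1],
    [0,0,-2,0,1],
    [0,0,-3.5,0,1],
    [0,0,-5,0,1],
    [0,0,-6.36,0,1],
    [0,0,-6.36,0,1],
  ],
)

```text
time: 23.47
tool_pos: [0.5074, -0.3152, 0.1778]
ee_rot: [3.13, -0.009, 0.227]
wrist_force: [0.8, -0.0, -0.5]
width: 0.0557
finger_force: 30.0
```

Request:
servo_tool(
  moves=[
    [1,-1.4,0,0.68,1],
    [2,-3,0,0.68,1],
    [3,-4.5,0,0.68,1],
    [4,-6,0,0.68,1],
    [5,-7.5,0,0.68,1],
    [6,-9,0,0.68,1],
    [7,-10.5,0,0.68,1],
    [8,-11.8,0,0.68,1],
    [9,-13.2,0,0.68,1],
    [9.4,-13.94,0,0.68,1],
  ],
)

```text
time: 24.3
tool_pos: [0.6536, 0.078, 0.1666]
ee_rot: [3.141, 0.003, 0.155]
wrist_force: [0.1, -0.1, -2.0]
width: 0.0561
finger_force: 30.0
```

Request:
servo_tool(
  moves=[
    [0,0,0,0,1],
    [0,0,0,0,1],
    [0,0,0,0,1],
  ],
)

```text
time: 24.55
tool_pos: [0.6528, 0.076, 0.167]
ee_rot: [3.141, 0.003, 0.156]
wrist_force: [0.1, -0.2, -2.2]
width: 0.0561
finger_force: 30.0
```

Run:
```python
from h import *
o=robot.get_obs(); p=o['tool_pos'];y=np.degrees(o['ee_rot'][2]);print(o['time'],p,y,o['width'],o['finger_force'])
seq([(.655,.08,.024,8.9)])
s,o=snap('wrist','w3')
yw=np.radians(y);c=np.array(p[:2]);Rm=np.array([[np.cos(yw),-np.sin(yw)],[np.sin(yw),np.cos(yw)]])
print('tin pred',[np.round(proj('w3',[*(c+Rm@q),p[2]+.023])) for q in((.042,.028),(.042,-.028),(-.042,-.028),(-.042,.028))])
hsv=cv2.cvtColor(s['image'],cv2.COLOR_BGR2HSV); m=((hsv[...,1]<45)&(hsv[...,2]>120)).astype(np.uint8)
n,l,st,ce=cv2.connectedComponentsWithStats(m)
for i in np.argsort(-st[:,4])[1:4]: print(st[i])
# board: yellow
for fn in('w3',):
    m=cv2.inRange(hsv,(18,60,60),(35,255,255)); n,l,st,ce=cv2.connectedComponentsWithStats(m); i=np.argsort(-st[:,4])[1:4]; print(st[i])
```

```text
24.55 [0.65282595 0.0760383  0.16702688] 8.942957576601362 0.05610289239905372 29.998890906572342
[ 0.11 -0.14  5.72  0.01] rows>= 4
tin pred [array([219., 199.]), array([335., 199.]), array([327., 347.]), array([226., 347.])]
[ 221  197  122  138 7956]
[322 370  37   5 140]
[ 0 83  4 27 61]
[[    0     5   352   302 43873]
 [    0     0   124    92  8906]
 [  156   369   365    51  7694]]
```

Request:
servo_tool(
  moves=[
    [0.11,-0.14,1.5,0,1],
    [0.11,-0.14,3,0,1],
    [0.11,-0.14,4.3,0,1],
    [0.11,-0.14,5.2,0,1],
    [0.11,-0.14,5.68,0,1],
    [0.11,-0.14,5.68,0,1],
    [0.11,-0.14,5.68,0,1],
    [0.11,-0.14,5.68,0,0.1],
    [0.11,-0.14,5.68,0,0.1],
    [0.11,-0.14,5.68,0,0.1],
  ],
)

```text
time: 25.43
tool_pos: [0.6572, 0.0801, 0.0297]
ee_rot: [3.141, -0.004, 0.155]
wrist_force: [-0.5, 1.3, -0.5]
width: 0.0727
finger_force: 0.0
```

Request:
servo_tool(
  moves=[
    [0,0,0,0,0.1],
    [0,0,-1.5,0,0.1],
    [0,0,-3,0,0.1],
    [0,0,-4.5,0,0],
    [0,0,-4.5,0,0],
    [0,0,-4.5,0,0],
    [0,0,-4.5,0,0],
  ],
)

```text
time: 26.02
tool_pos: [0.6556, 0.0803, 0.14]
ee_rot: [3.142, -0.001, 0.156]
wrist_force: [-0.1, 0.2, -0.7]
width: 0.0936
finger_force: 0.0
```

Run:
```python
from h import *
o=robot.get_obs(); p=o['tool_pos'];y=np.degrees(o['ee_rot'][2]);print(o['time'],p,y,o['width'],o['finger_force'])
seq([(.659,-.089,.137,9.5),(.659,-.089,.003,9.5)])
s,o=snap('wrist','w4')
yw=np.radians(8.9);c=np.array((.655,.08));Rm=np.array([[np.cos(yw),-np.sin(yw)],[np.sin(yw),np.cos(yw)]])
print('tin pred',[np.round(proj('w4',[*(c+Rm@q),.046])) for q in((.042,.028),(.042,-.028),(-.042,-.028),(-.042,.028))])
hsv=cv2.cvtColor(s['image'],cv2.COLOR_BGR2HSV); m=((hsv[...,1]<45)&(hsv[...,2]>110)).astype(np.uint8)
n,l,st,ce=cv2.connectedComponentsWithStats(m)
for i in np.argsort(-st[:,4])[1:4]: print(st[i], cv2.minAreaRect(np.argwhere(l==i)[:,::-1].astype(np.float32)))
print('board pred',[np.round(proj('w4',[*(c+Rm@q),.012])) for q in((.065,.048),(.065,-.048),(-.065,-.048),(-.065,.048))])
```

```text
26.0167 [0.65561802 0.0803019  0.14000988] 8.925041015059877 0.09364315614162962 0.0
[-0.92  6.71  0.12 -0.1 ] rows>= 5
[0.   0.   5.36 0.  ] rows>= 4
tin pred [array([243., 168.]), array([311., 169.]), array([309., 263.]), array([246., 263.])]
[ 246  166   67   95 5691] ((279.0, 213.0), (94.0, 66.0), 90.0)
[ 327  369   58   28 1501] ((355.6072998046875, 382.5760803222656), (26.648664474487305, 57.26964569091797), 88.49256896972656)
[327 316  58  18 926] ((355.5, 324.5), (17.0, 57.0), 90.0)
board pred [array([224., 138.]), array([330., 138.]), array([325., 270.]), array([230., 270.])]
```

Request:
servo_tool(
  moves=[
    [-0.92,6.71,0.12,-0.1,0],
    [-0.92,6.71,0.12,-0.1,0],
    [-0.92,6.71,0.12,-0.1,0],
    [-0.92,6.71,0.12,-0.1,0],
    [-0.92,6.71,0.12,-0.1,0],
    [-0.92,6.71,0.12,-0.1,0],
    [-0.92,6.71,0.12,-0.1,0],
    [-0.92,6.71,0.12,-0.1,0],
  ],
)

```text
time: 26.73
tool_pos: [0.6585, -0.0874, 0.1355]
ee_rot: [-3.14, 0.002, 0.168]
wrist_force: [-0.6, 0.8, -0.3]
width: 0.094
finger_force: 0.0
```

```bash
cat >> h.py <<'E'
def rect(fn,c,yd,L,W,z):
    yw=np.radians(yd);Rm=np.array([[np.cos(yw),-np.sin(yw)],[np.sin(yw),np.cos(yw)]])
    return [np.round(proj(fn,[*(np.array(c)+Rm@q),z])).astype(int).tolist() for q in((L/2,W/2),(L/2,-W/2),(-L/2,-W/2),(-L/2,W/2))]
E
python3 - <<'E'
from h import *
s,o=snap('wrist','w5'); p=o['tool_pos'];y=np.degrees(o['ee_rot'][2]);print(o['time'],p,y,o['width'])
print('slip pred',rect('w5',(.659,-.0895),9.5,.1,.062,.007))
im=cv2.GaussianBlur(s['image'],(3,3),0).astype(int); 
q=np.mean(rect('w5',(.659,-.0895),9.5,.1,.062,.007),0).astype(int); print(q)
print('row',[tuple(v) for v in im[q[1],q[0]-60:q[0]+61:4].tolist()])
print('col',[tuple(v) for v in im[q[1]-70:q[1]+71:5,q[0]].tolist()])
g=cv2.Laplacian(cv2.cvtColor(s['image'],cv2.COLOR_BGR2GRAY),cv2.CV_32F); e=cv2.blur(abs(g),(7,7)); m=(e>np.percentile(e,60)).astype(np.uint8)
hsv=cv2.cvtColor(s['image'],cv2.COLOR_BGR2HSV); print('hsv row',hsv[q[1],q[0]-60:q[0]+61:4].tolist())
E
```

```text
26.7333 [ 0.65847789 -0.08742694  0.13552461] 9.603865451187398 0.09396778710941867
slip pred [[246, 154], [314, 154], [310, 255], [248, 255]]
[279 204]
row [(72, 101, 125), (71, 101, 126), (75, 105, 131), (80, 115, 144), (89, 125, 154), (70, 97, 122), (56, 79, 102), (78, 128, 169), (94, 154, 205), (87, 143, 190), (88, 144, 192), (99, 164, 217), (82, 135, 179), (84, 138, 183), (92, 152, 201), (92, 152, 201), (87, 143, 190), (82, 134, 178), (66, 109, 144), (71, 116, 154), (75, 123, 163), (77, 128, 169), (93, 154, 204), (98, 140, 174), (100, 143, 179), (101, 144, 180), (102, 143, 176), (97, 136, 166), (102, 144, 177), (104, 147, 182), (100, 142, 177)]
col [(102, 141, 172), (97, 137, 170), (102, 144, 178), (67, 95, 120), (90, 148, 196), (67, 110, 145), (89, 147, 195), (90, 146, 194), (80, 130, 173), (80, 133, 176), (75, 124, 165), (80, 132, 175), (86, 142, 188), (93, 153, 202), (92, 152, 201), (77, 126, 167), (94, 155, 207), (96, 158, 209), (85, 139, 185), (79, 130, 173), (74, 123, 164), (88, 145, 193), (90, 150, 199), (65, 108, 142), (87, 127, 162), (109, 154, 189), (107, 151, 187), (93, 134, 170), (104, 147, 184)]
hsv row [[16, 108, 125], [17, 113, 126], [17, 109, 131], [16, 113, 142], [17, 108, 154], [16, 107, 121], [15, 117, 100], [17, 138, 170], [16, 139, 206], [16, 138, 190], [16, 138, 191], [16, 139, 219], [16, 138, 179], [16, 139, 184], [16, 137, 201], [16, 137, 201], [16, 138, 187], [16, 138, 179], [17, 138, 140], [16, 138, 152], [16, 138, 164], [16, 139, 169], [16, 139, 206], [16, 109, 178], [16, 113, 179], [16, 112, 180], [17, 107, 176], [17, 108, 166], [17, 109, 178], [16, 109, 184], [16, 112, 178]]
```

Request:
servo_tool(
  moves=[
    [0.09,0.06,1.5,0,0],
    [0.09,0.06,3,0,0],
    [0.09,0.06,4.2,0,0],
    [0.09,0.06,5,0,0],
    [0.09,0.06,5.28,0,0],
    [0.09,0.06,5.28,0,0],
    [0.09,0.06,5.28,0,0],
    [0.09,0.06,5.28,0,1],
    [0.09,0.06,5.28,0,1],
    [0.09,0.06,5.28,0,1],
  ],
)

```text
time: 27.62
tool_pos: [0.6624, -0.0902, 0.0063]
ee_rot: [3.141, -0.003, 0.166]
wrist_force: [-0.0, 0.2, -0.3]
width: 0.0771
finger_force: 0.0
```

Request:
servo_tool(
  moves=[
    [0,0,0,0,1],
    [0,0,0,0,1],
    [0,0,0,0,1],
    [0,0,0,0,1],
    [0,0,0,0,1],
    [0,0,0,0,1],
  ],
)

```text
time: 28.12
tool_pos: [0.6617, -0.0901, 0.0053]
ee_rot: [-3.141, -0.001, 0.166]
wrist_force: [-0.7, 1.2, 2.8]
width: 0.0606
finger_force: 30.0
```

Request:
servo_tool(
  moves=[
    [0,0,-0.5,0,1],
    [0,0,-1.2,0,1],
    [0,0,-2.2,0,1],
    [0,0,-3.5,0,1],
    [0,0,-4.8,0,1],
    [0,0,-4.8,0,1],
    [0,0,-4.8,0,1],
  ],
)

```text
time: 28.7
tool_pos: [0.6631, -0.0908, 0.1288]
ee_rot: [3.139, -0.006, 0.166]
wrist_force: [0.0, 0.5, -1.6]
width: 0.0608
finger_force: 30.0
```

Run:
```python
from h import *
s,o=snap('wrist','w6'); p=o['tool_pos'];y=np.degrees(o['ee_rot'][2]);print(o['time'],p,y,o['width'],o['finger_force'])
seq([(.656,.081,p[2],8.9),(.656,.081,.051,8.9)])
```

```text
28.7 [ 0.66314547 -0.0907919   0.12881686] 9.508631938545607 0.06080753119088248 29.99982476234436
[ 0.91 -6.8  -0.12  0.1 ] rows>= 5
[0.   0.   3.11 0.  ] rows>= 2
```

Request:
servo_tool(
  moves=[
    [0.2,-1.2,0,0.1,1],
    [0.35,-2.4,0,0.1,1],
    [0.5,-3.6,0,0.1,1],
    [0.65,-4.8,0,0.1,1],
    [0.8,-5.9,0,0.1,1],
    [0.91,-6.8,0,0.1,1],
    [0.91,-6.8,0,0.1,1],
    [0.91,-6.8,0,0.1,1],
    [0.91,-6.8,0,0.1,1],
  ],
)

```text
time: 29.5
tool_pos: [0.6549, 0.0805, 0.1229]
ee_rot: [3.141, 0.003, 0.155]
wrist_force: [-0.4, -0.2, -1.3]
width: 0.0604
finger_force: 30.0
```

Run:
```python
from h import *
s,o=snap('wrist','w7'); p=o['tool_pos'];y=np.degrees(o['ee_rot'][2]);print(o['time'],p,y,o['width'],o['finger_force'])
hsv=cv2.cvtColor(s['image'],cv2.COLOR_BGR2HSV)
m=(cv2.inRange(hsv,(14,130,60),(18,147,255))); m=cv2.morphologyEx(m,cv2.MORPH_CLOSE,np.ones((5,5)));n,l,st,ce=cv2.connectedComponentsWithStats(m); print(st[np.argsort(-st[:,4])[1:4]])
print('held slip pred',rect('w7',p[:2],y,.1,.062,p[2]+.002))
print('tin pred',rect('w7',(.655,.08),8.9,.084,.056,.046))
seq([(.656,.081,.0525,8.9)])
```

```text
29.5 [0.65487301 0.08047127 0.12285825] 8.904378097761258 0.06037934895986678 29.999743402004242
[[  224   176   110   158 15386]
 [  221   177     9    13    69]
 [  551   274     9    15    69]]
held slip pred [[219, 175], [334, 175], [327, 336], [227, 336]]
tin pred [[241, 170], [314, 170], [311, 270], [244, 270]]
[ 0.04 -0.03  2.83 -0.01] rows>= 2
```

Slip held level and centred; lower and release.

Request:
servo_tool(
  moves=[
    [0.04,0,1,0,1],
    [0.04,0,1.8,0,1],
    [0.04,0,2.4,0,1],
    [0.04,0,2.77,0,1],
    [0.04,0,2.8,0,1],
    [0.04,0,2.8,0,1],
    [0.04,0,2.8,0,1],
    [0.04,0,2.8,0,0.1],
    [0.04,0,2.8,0,0.1],
    [0.04,0,2.8,0,0.1],
  ],
)

```text
time: 30.38
tool_pos: [0.6572, 0.0815, 0.0558]
ee_rot: [3.141, -0.002, 0.156]
wrist_force: [0.7, -0.3, 0.0]
width: 0.0778
finger_force: 0.0
```

Request:
servo_tool(
  moves=[
    [0,0,0,0,0.1],
    [0,0,-1.5,0,0.3],
    [0,0,-3,0,0.5],
    [0,0,-4,0,0.5],
    [0,0,-4,0,0.5],
    [0,0,-4,0,0.5],
    [0,0,-4,0,0.5],
  ],
)

```text
time: 30.97
tool_pos: [0.6563, 0.0815, 0.154]
ee_rot: [-3.141, 0.001, 0.156]
wrist_force: [-0.7, -0.2, -1.1]
width: 0.0489
finger_force: 0.0
```

Run:
```python
from h import *
s,o=snap('wrist','w8'); p=o['tool_pos'];y=np.degrees(o['ee_rot'][2]);print(o['time'],p,y,o['width'],o['finger_force'])
hsv=cv2.cvtColor(s['image'],cv2.COLOR_BGR2HSV)
m=(cv2.inRange(hsv,(14,130,60),(18,147,255))); m=cv2.morphologyEx(m,cv2.MORPH_CLOSE,np.ones((5,5)));n,l,st,ce=cv2.connectedComponentsWithStats(m)
for i in np.argsort(-st[:,4])[1:4]:print(st[i],cv2.minAreaRect(np.argwhere(l==i)[:,::-1].astype(np.float32)))
print('slip pred',rect('w8',(.656,.081),8.9,.1,.062,.053))
# where is A now: lid tab expected
snap('top','top2'); print('A base top pred', rect('top2',(.4965,.1085),2,.084,.056,.029))
d=cv2.absdiff(cv2.imread('pics/top2.png'),cv2.imread('pics/top1.png')).mean(2); print('A change',d[190:240,215:245].mean(), d[205:240,215:245].round().astype(int)[::4,::4])
seq([(.583,.1125,.165,2),(.583,.1125,.112,2)])
```

```text
30.9667 [0.65626374 0.08145275 0.15402953] 8.925259949257025 0.04891587397059062 0.0
[ 244  156   71  110 6939] ((278.21002197265625, 210.64883422851562), (68.94329071044922, 110.55488586425781), 1.6365771293640137)
[ 529  227   31   63 1039] ((543.9999389648438, 258.0), (61.99999237060547, 29.999996185302734), 90.0)
[242 157  18  13  83] ((250.5, 163.0), (17.0, 12.0), 0.0)
slip pred [[241, 157], [315, 157], [311, 267], [244, 267]]
A base top pred [[219, 207], [237, 207], [237, 235], [218, 235]]
A change 89.93644444444443 [[140  77  78  74  68  79 147 150]
 [119 102  25  26  21  51 123 126]
 [120 103  90  99  97  95 122 126]
 [119 105  91  96  93  97 123 122]
 [118 101  96  93  96  93 123 123]
 [118  99  95  91  90  95 114 121]
 [120 103  95  93  94  94 110 115]
 [118  94  92  95  92  95 103 111]
 [109  94  91  56  60  58 105 106]]
[-2.67 -1.68 -0.51  1.15] rows>= 2
[0.   0.   2.12 0.  ] rows>= 2
```

Run:
```python
from h import *
snap('scene','sc2'); a,b=cv2.imread('pics/sc1.png'),cv2.imread('pics/sc2.png')
d=cv2.absdiff(a,b).mean(2)
for n,(x0,x1,y0,y1) in dict(A=(216,262,185,228),B=(246,286,212,244),mug=(400,440,240,295)).items(): print(n,d[y0:y1,x0:x1].mean().round(1)); print(d[y0:y1:5,x0:x1:5].round().astype(int))
```

```text
A 11.2
[[ 2  5  2  4  3  1  6  5  4  8]
 [ 4  3  1  4  1  2  5  1  3  5]
 [ 6  4  6  8  5  5  4  3 11  7]
 [ 6  3  5  1  6  1 59 67  7  7]
 [ 8  9  7  6  6  7 66 91  1  1]
 [ 6  7  6  7  8  6 68 49  9  4]
 [ 3 46 32  2 25  4  5  1  5 10]
 [ 3  9 66  1  6  5  5  3  2  2]
 [ 6  3  5  5  6  5  9  3  3  9]]
B 6.0
[[38  2  2  5  4  7  6  6]
 [ 5  3  2  3  6  8  2  2]
 [ 2  6  4  4  6  3  6 18]
 [ 7  4  5  6  5  6  8  2]
 [ 6  8 14  7  4 10  5  2]
 [ 7  9  6  4  9  8  9  7]
 [ 8  6  3  7  5 11  2  7]]
mug 7.4
[[55  9  6 11  6  5 10  1]
 [15 50 20  0  4 10  4 10]
 [14  4  5  8  7  7  4  7]
 [39  7  4  5  7  6  5  4]
 [ 5  9  6 10  5  6  3  6]
 [ 6  6  5  8  4  6  4  3]
 [ 2  4  4  2  7  3  2  9]
 [ 9  5  6  7  7  3  5  1]
 [ 5  9  3  5  4  4  6  5]
 [ 7  2  0  8  9  7  6  8]
 [ 5  8  1  5  4  5  4  9]]
```

Request:
servo_tool(
  moves=[
    [-2.67,-1.68,-0.51,1.15,0.5],
    [-2.67,-1.68,-0.51,1.15,0.5],
    [-2.67,-1.68,-0.51,1.15,0.5],
    [-2.67,-1.68,-0.51,1.15,0.5],
    [-2.67,-1.68,-0.51,1.15,0.5],
    [-2.67,-1.68,-0.51,1.15,0.5],
  ],
)

```text
time: 31.62
tool_pos: [0.585, 0.112, 0.1671]
ee_rot: [3.141, 0.0, 0.035]
wrist_force: [-0.5, -0.2, 0.4]
width: 0.0469
finger_force: 0.0
```

Run:
```python
from h import *
s,o=snap('wrist','w9'); p=o['tool_pos'];y=np.degrees(o['ee_rot'][2]);print(o['time'],p,y,o['width'])
h=np.array([.537,.1097]);yw=.036
T=np.array([h[0]+.0366*np.cos(yw),h[1]+.0366*np.sin(yw),.121]); print(T,proj('w9',T))
u,v=map(int,proj('w9',T)); g=cv2.cvtColor(s['image'],cv2.COLOR_BGR2GRAY)
print(u,v); print(g[v-32:v+33:4,u-36:u+37:3])
seq([(T[0],T[1],.112,2)])
```

```text
31.6167 [0.58504531 0.11202639 0.16706999] 1.9843308993422428 0.04688851628226406
[0.57357629 0.11101732 0.121     ] (np.float64(277.63947089003227), np.float64(249.80434206418133))
277 249
[[153 154 153 154 155 157 158 157 158 159 160 161 161 159 159 161 161 162
  161 162 161 159 159 160 160]
 [155 155 155 158 157 159 160 159 160 160 160 160 160 160 161 162 161 162
  162 161 161 160 160 159 160]
 [157 157 157 157 159 160 160 160 161 161 160 160 161 160 161 160 161 161
  159 160 163 162 162 161 161]
 [154 154 158 157 159 160 160 160 159 161 160 160 161 161 161 161 160 162
  160 160 162 161 162 161 161]
 [156 155 156 158 158 160 160 160 158 159 159 159 160 160 161 160 159 160
  159 161 161 160 162 161 159]
 [157 157 156 159 157 158 159 159 159 158 161 160 160 160 159 160 161 159
  160 159 160 160 160 159 158]
 [157 156 157 158 158 160 160 160 159 133  58  59  59  59  60 161 160 161
  160 160 159 160 159 161 161]
 [152 139 140 140 101  90  90  90  91  60  48  49  48  48  49  93  95  93
   94  95 101 143 141 143 160]
 [124 134 138 137 137 136 136 135 136  82  55  55  55  55  54 138 136 
[... 210 characters left out ...]
208
  208 209 102 150 160 159 158]
 [155 156 158 119  76 128 130 208 211 207 214 209 205 211 206 217 209 208
  208 204 108 161 160 158 158]
 [156 156 157 116  77 129 129 208 211 208 213 210 206 211 206 218 210 208
  208 198 109 159 159 159 158]
 [157 158 156 131  76 129 146 208 213 208 214 210 206 212 207 219 211 209
  209 198 112 159 159 158 156]
 [155 155 156 148  85 129 163 209 213 208 215 210 207 212 207 219 211 210
  209 198 149 157 157 158 158]
 [156 157 159 149  86 128 163 209 214 208 214 210 207 212 207 220 211 210
  210 187 172 157 157 157 156]
 [156 158 159 151  91 128 163 209 215 208 215 211 209 212 207 220 212 212
  210 188 176 156 155 156 156]]
[-0.46  0.02  2.2  -0.  ] rows>= 2
```

Request:
servo_tool(
  moves=[
    [-0.46,0.02,0,0,0.5],
    [-0.46,0.02,0.8,0,0.5],
    [-0.46,0.02,2.16,0,0.5],
    [-0.46,0.02,2.16,0,0.5],
    [-0.46,0.02,2.16,0,0.8735],
    [-0.46,0.02,2.16,0,0.8735],
    [-0.46,0.02,2.16,0,0.8735],
    [-0.46,0.02,2.16,0,0.8735],
    [-0.46,0.02,2.16,0,0.8735],
    [-0.46,0.02,2.16,0,0.8735],
  ],
)

```text
time: 32.5
tool_pos: [0.5733, 0.1118, 0.1146]
ee_rot: [-3.141, -0.002, 0.035]
wrist_force: [0.5, -0.1, -0.1]
width: 0.0129
finger_force: 0.3
```

Request:
servo_tool(
  moves=[
    [-0.19,0,-0.09,0,0.8735],
    [-0.57,0,-0.21,0,0.8735],
    [-0.96,0,-0.28,0,0.8735],
    [-1.35,0,-0.32,0,0.8735],
    [-1.75,0,-0.31,0,0.8735],
    [-2.14,0,-0.27,0,0.8735],
    [-2.53,0,-0.19,0,0.8735],
    [-2.91,0,-0.07,0,0.8735],
    [-3.27,0,0.09,0,0.8735],
    [-3.62,0,0.29,0,0.8735],
  ],
)

```text
time: 33.33
tool_pos: [0.4813, 0.1086, 0.1066]
ee_rot: [-3.141, -0.001, 0.035]
wrist_force: [-0.3, 0.6, -0.7]
width: 0.0122
finger_force: 3.1
```

Request:
servo_tool(
  moves=[
    [-0.32,0,0.22,0,0.8735],
    [-0.62,0,0.48,0,0.8735],
    [-0.89,0,0.77,0,0.8735],
    [-1.14,0,1.08,0,0.8735],
    [-1.35,0,1.42,0,0.8735],
    [-1.52,0,1.77,0,0.8735],
    [-1.66,0,2.14,0,0.8735],
    [-1.76,0,2.52,0,0.8735],
    [-1.83,0,2.91,0,0.8735],
    [-1.85,0,3.25,0,0.8735],
  ],
)

```text
time: 34.17
tool_pos: [0.4358, 0.1068, 0.0238]
ee_rot: [-3.142, 0.0, 0.035]
wrist_force: [0.1, 0.4, 3.1]
width: 0.0121
finger_force: 3.4
```

Request:
servo_tool(
  moves=[
    [0,0,0,0,0.5],
    [0,0,0,0,0.5],
    [0,0,0,0,0.5],
    [0,0,-1.5,0,0.1],
    [0,0,-3,0,0],
    [0,0,-4,0,0],
    [0,0,-4,0,0],
    [0,0,-4,0,0],
    [0,0,-4,0,0],
    [0,0,-4,0,0],
  ],
)

```text
time: 35.0
tool_pos: [0.4351, 0.1066, 0.1234]
ee_rot: [3.141, 0.003, 0.035]
wrist_force: [0.1, 0.7, -0.7]
width: 0.075
finger_force: 0.0
```

Run:
```python
from h import *
s,o=snap('wrist','w10'); p=o['tool_pos'];y=np.degrees(o['ee_rot'][2]);print(o['time'],p,y,o['width'])
c=np.array(p[:2])+.057*np.array([np.cos(.036),np.sin(.036)])
print('pred',rect('w10',c,2,.084,.056,.034))
hsv=cv2.cvtColor(s['image'],cv2.COLOR_BGR2HSV); m=((hsv[...,1]<38)&(hsv[...,2]>90)).astype(np.uint8); m=cv2.morphologyEx(m,cv2.MORPH_OPEN,np.ones((3,3)))
n,l,st,ce=cv2.connectedComponentsWithStats(m)
for i in np.argsort(-st[:,4])[1:6]: print(st[i], cv2.minAreaRect(np.argwhere(l==i)[:,::-1].astype(np.float32)))
seq([(*c,p[2],2)])
```

```text
35.0 [0.43511321 0.10662731 0.12342392] 2.0102755981475005 0.07497034768320754
pred [[240, 94], [313, 94], [311, 201], [243, 201]]
[ 402   55   87  120 8488] ((442.5773620605469, 115.17686462402344), (112.89368438720703, 80.70323944091797), 83.48019409179688)
[ 241   92   72  107 7393] ((276.5, 145.0), (106.0, 71.0), 90.0)
[ 150  247   59   64 1314] ((180.63511657714844, 279.310791015625), (20.22709083557129, 84.39579010009766), 35.53767395019531)
[550 132  10  24 145] ((554.5, 143.5), (23.0, 9.0), 90.0)
[76 59  6 11 48] ((78.5, 64.0), (10.0, 5.0), 90.0)
[ 2.29 -0.   -0.01  0.  ] rows>= 2
```

Request:
servo_tool(
  moves=[
    [2.35,0,0,0,0],
    [2.35,0,0,0,0],
    [2.35,0,0,0,0],
    [2.35,0,0,0,0],
    [2.35,0,2,0,0],
    [2.35,0,3.5,0,0],
    [2.35,0,4.52,0,0],
    [2.35,0,4.52,0,0],
    [2.35,0,4.52,0,0],
    [2.35,0,4.52,0,1],
  ],
)

```text
time: 35.88
tool_pos: [0.4957, 0.1091, 0.014]
ee_rot: [-3.141, -0.003, 0.035]
wrist_force: [0.5, 0.2, 0.4]
width: 0.09
finger_force: 0.0
```

Request:
servo_tool(
  moves=[
    [0,0,0,0,1],
    [0,0,0,0,1],
    [0,0,0,0,1],
    [0,0,0,0,1],
    [0,0,0,0,1],
    [0,0,0,0,1],
    [0,0,0,0,1],
    [0,0,0,0,1],
  ],
)

```text
time: 36.55
tool_pos: [0.4953, 0.1091, 0.0128]
ee_rot: [-3.141, -0.001, 0.035]
wrist_force: [-1.3, -0.0, 4.1]
width: 0.0558
finger_force: 30.0
```

Request:
servo_tool(
  moves=[
    [0,0,-1,0,1],
    [0,0,-2,0,1],
    [0,0,-3.5,0,1],
    [0,0,-5,0,1],
    [0,0,-6,0,1],
    [0,0,-6,0,1],
    [0,0,-6,0,1],
  ],
)

```text
time: 37.13
tool_pos: [0.4953, 0.1089, 0.1625]
ee_rot: [-3.142, -0.002, 0.035]
wrist_force: [-0.3, -0.2, -3.9]
width: 0.0558
finger_force: 30.0
```

Run:
```python
from h import *
o=robot.get_obs(); p=o['tool_pos'];y=np.degrees(o['ee_rot'][2]);print(o['time'],p,y,o['width'],o['finger_force'])
seq([(.656,.081,p[2],8.9)])
```

```text
37.1333 [0.49532934 0.10887    0.16245602] 2.01241548096546 0.055791361336490326 29.990908429026604
[ 6.38  1.34 -0.   -1.15] rows>= 5
```

Request:
servo_tool(
  moves=[
    [1.2,0.25,0,-0.3,1],
    [2.4,0.5,0,-0.6,1],
    [3.6,0.75,0,-0.9,1],
    [4.8,1,0,-1.15,1],
    [5.8,1.2,0,-1.15,1],
    [6.38,1.34,0,-1.15,1],
    [6.38,1.34,0,-1.15,1],
    [6.38,1.34,0,-1.15,1],
    [6.38,1.34,0,-1.15,1],
  ],
)

```text
time: 37.88
tool_pos: [0.6536, 0.0812, 0.1591]
ee_rot: [-3.141, 0.006, 0.156]
wrist_force: [-0.2, 0.4, -2.0]
width: 0.0558
finger_force: 30.0
```

Run:
```python
from h import *
s,o=snap('wrist','w11'); p=o['tool_pos'];y=np.degrees(o['ee_rot'][2]);print(o['time'],p,y,o['width'],o['finger_force'])
print('pred',rect('w11',p[:2],y,.084,.056,p[2]+.0215))
hsv=cv2.cvtColor(s['image'],cv2.COLOR_BGR2HSV); m=((hsv[...,1]<45)&(hsv[...,2]>110)).astype(np.uint8); m=cv2.morphologyEx(m,cv2.MORPH_OPEN,np.ones((3,3)))
n,l,st,ce=cv2.connectedComponentsWithStats(m)
for i in np.argsort(-st[:,4])[1:3]: print(st[i], cv2.minAreaRect(np.argwhere(l==i)[:,::-1].astype(np.float32)))
m=(cv2.inRange(hsv,(14,130,40),(18,147,255))); m=cv2.morphologyEx(m,cv2.MORPH_CLOSE,np.ones((5,5)));n,l,st,ce=cv2.connectedComponentsWithStats(m);print(st[np.argsort(-st[:,4])[1:3]], rect('w11',(.657,.081),8.9,.1,.062,.053))
seq([(.6565,.081,.0675,8.9)])
```

```text
37.8833 [0.65358225 0.08116845 0.15908788] 8.923386029483 0.05579266788533326 29.990911334753036
pred [[219, 198], [334, 198], [327, 345], [226, 345]]
[  221   201   122   133 14355] ((281.18353271484375, 267.14984130859375), (137.97515869140625, 114.78453826904297), 86.9552230834961)
[328 369  33  12 331] ((343.8626403808594, 374.42840576171875), (10.37694263458252, 32.053226470947266), 87.79740142822266)
[[ 262  152   53   36 1615]
 [ 526  218   34   70 1217]] [[241, 152], [315, 152], [311, 261], [245, 261]]
[0.11 0.03 3.71 0.01] rows>= 3
```

Request:
servo_tool(
  moves=[
    [0.08,0,1,0,1],
    [0.08,0,2,0,1],
    [0.08,0,3,0,1],
    [0.08,0,3.5,0,1],
    [0.08,0,3.65,0,1],
    [0.08,0,3.65,0,1],
    [0.08,0,3.65,0,1],
    [0.08,0,3.65,0,1],
    [0.08,0,3.65,0,1],
  ],
)

```text
time: 38.68
tool_pos: [0.6587, 0.0814, 0.0733]
ee_rot: [3.141, -0.004, 0.156]
wrist_force: [0.8, 0.4, -2.5]
width: 0.0552
finger_force: 30.0
```

Request:
servo_tool(
  moves=[
    [0,0,0.04,0,1],
    [0,0,0.04,0,0.15],
    [0,0,0.04,0,0.15],
    [0,0,0.04,0,0.15],
    [0,0,0.04,0,0.15],
    [0,0,-1.5,0,0.15],
    [0,0,-3,0,0.15],
    [0,0,-3.5,0,0.3],
    [0,0,-3.5,0,0.3],
    [0,0,-3.5,0,0.3],
  ],
)

```text
time: 39.52
tool_pos: [0.6579, 0.0813, 0.1591]
ee_rot: [3.141, -0.002, 0.156]
wrist_force: [-0.7, -0.7, -0.5]
width: 0.066
finger_force: 0.0
```

Run:
```python
from h import *
s,o=snap('wrist','w12'); p=o['tool_pos'];y=np.degrees(o['ee_rot'][2]);print(o['time'],p,y,o['width'],o['finger_force'])
print('pred',rect('w12',(.656,.081),8.9,.084,.056,.087))
hsv=cv2.cvtColor(s['image'],cv2.COLOR_BGR2HSV); m=((hsv[...,1]<45)&(hsv[...,2]>110)).astype(np.uint8); m=cv2.morphologyEx(m,cv2.MORPH_OPEN,np.ones((3,3)))
n,l,st,ce=cv2.connectedComponentsWithStats(m)
for i in np.argsort(-st[:,4])[1:3]: print(st[i], cv2.minAreaRect(np.argwhere(l==i)[:,::-1].astype(np.float32)))
a,b=cv2.imread('pics/sc2.png'),snap('scene','sc3')[0]['image']
print('B diff',cv2.absdiff(a,b).mean(2)[212:244:4,246:286:4].round().astype(int))
seq([(.5225,-.0195,p[2],11.5)])
```

```text
39.5167 [0.65787381 0.08134314 0.15909446] 8.915575670096652 0.06604720948272885 0.0
pred [[240, 174], [314, 174], [311, 275], [243, 275]]
[ 241  174   73  101 7001] ((277.0, 224.0), (100.0, 72.0), 90.0)
[325 369  52  17 732] ((350.5111999511719, 376.90252685546875), (15.216352462768555, 50.78596496582031), 88.40885925292969)
B diff [[26 16  3  3  3 14  6  2  1  2]
 [21 21  6  1  4  4  3  3  2  4]
 [10  6  2  1  3  1  1  5  0  3]
 [ 2  1  2  5  2  1  2  2  2  1]
 [ 4  7  0  5  2  2  3  1  2  1]
 [ 2  2  2  2  1  2  1  5  1  1]
 [ 1  3  1  1  5  0  4  2  3  2]
 [ 3  4  2  1  1  2  3  2  4  0]]
[-5.91  3.15 -0.14 -0.43] rows>= 5
```

Request:
servo_tool(
  moves=[
    [-5.89,3.15,0,-0.43,0],
    [-5.89,3.15,0,-0.43,0],
    [-5.89,3.15,0,-0.43,0],
    [-5.89,3.15,0,-0.43,0],
    [-5.89,3.15,0,-0.43,0],
    [-5.89,3.15,0,-0.43,0],
    [-5.89,3.15,0,-0.43,0],
    [-5.89,3.15,0,-0.43,0],
  ],
)

```text
time: 40.28
tool_pos: [0.5247, -0.0187, 0.1575]
ee_rot: [-3.141, 0.001, 0.201]
wrist_force: [0.0, 0.5, 0.2]
width: 0.0942
finger_force: 0.0
```

Run:
```python
from h import *
s,o=snap('wrist','w13'); p=o['tool_pos'];y=np.degrees(o['ee_rot'][2]);print(o['time'],p,y,o['width'],o['finger_force'])
print('pred',rect('w13',(.5229,-.0199),11.5,.084,.056,.034))
hsv=cv2.cvtColor(s['image'],cv2.COLOR_BGR2HSV); m=((hsv[...,1]<45)&(hsv[...,2]>90)).astype(np.uint8); m=cv2.morphologyEx(m,cv2.MORPH_OPEN,np.ones((3,3)))
n,l,st,ce=cv2.connectedComponentsWithStats(m)
for i in np.argsort(-st[:,4])[1:5]: print(st[i], cv2.minAreaRect(np.argwhere(l==i)[:,::-1].astype(np.float32)))
seq([(.5229,-.0199,.011,11.5)])
```

```text
40.2833 [ 0.52472971 -0.01871107  0.15747685] 11.53926274415148 0.09424070292153726 0.0
pred [[247, 166], [309, 166], [307, 252], [249, 252]]
[ 132    0   83   85 6493] ((173.21939086914062, 41.372901916503906), (84.55690002441406, 81.3799057006836), 88.72696685791016)
[ 249  164   61   93 5494] ((279.0, 210.0), (92.0, 60.0), 90.0)
[ 371  222   66   51 1936] ((402.71392822265625, 247.54383850097656), (60.30847930908203, 35.826107025146484), 21.037511825561523)
[ 146  247   46   60 1018] ((164.1069793701172, 272.5345458984375), (18.29301643371582, 73.00619506835938), 36.32682418823242)
[-0.09  0.03  5.87  0.01] rows>= 4
```

Request:
servo_tool(
  moves=[
    [-0.09,0.03,1.5,0,0],
    [-0.09,0.03,3,0,0],
    [-0.09,0.03,4.5,0,0],
    [-0.09,0.03,5.5,0,0],
    [-0.09,0.03,5.87,0,0],
    [-0.09,0.03,5.87,0,0],
    [-0.09,0.03,5.87,0,1],
    [-0.09,0.03,5.87,0,1],
    [-0.09,0.03,5.87,0,1],
    [-0.09,0.03,5.87,0,1],
  ],
)

```text
time: 41.17
tool_pos: [0.5238, -0.0206, 0.0137]
ee_rot: [3.14, -0.004, 0.201]
wrist_force: [0.2, -0.2, -0.0]
width: 0.0707
finger_force: 0.0
```

Request:
servo_tool(
  moves=[
    [0,0,0,0,1],
    [0,0,0,0,1],
    [0,0,0,0,1],
    [0,0,0,0,1],
    [0,0,0,0,1],
    [0,0,0,0,1],
  ],
)

```text
time: 41.67
tool_pos: [0.5226, -0.0205, 0.0124]
ee_rot: [3.141, -0.001, 0.201]
wrist_force: [-0.7, 0.1, 6.1]
width: 0.0557
finger_force: 30.0
```

Request:
servo_tool(
  moves=[
    [0,0,-1,0,1],
    [0,0,-2,0,1],
    [0,0,-3.5,0,1],
    [0,0,-5,0,1],
    [0,0,-6,0,1],
    [0,0,-6,0,1],
    [0,0,-6,0,1],
  ],
)

```text
time: 42.25
tool_pos: [0.5224, -0.0205, 0.1617]
ee_rot: [3.141, -0.001, 0.201]
wrist_force: [0.2, -0.1, -3.4]
width: 0.0557
finger_force: 30.0
```

Run:
```python
from h import *
o=robot.get_obs(); p=o['tool_pos'];y=np.degrees(o['ee_rot'][2]);print(o['time'],p,y,o['width'],o['finger_force'])
seq([(.50,.18,p[2],11.5),(.588,.3526,p[2],7)])
```

```text
42.25 [ 0.52243244 -0.02054976  0.16172053] 11.497783680659856 0.05565921108099649 29.997720569372177
[ 0.72 -8.04 -0.   -0.  ] rows>= 6
[ 4.83 -6.06 -0.    0.75] rows>= 5
```

Request:
servo_tool(
  moves=[
    [0.2,-1.4,0,0,1],
    [0.3,-2.9,0,0,1],
    [0.4,-4.4,0,0,1],
    [0.5,-5.9,0,0,1],
    [0.6,-7.2,0,0,1],
    [0.72,-8.04,0,0,1],
    [0.72,-8.04,0,0,1],
    [0.72,-8.04,0,0,1],
  ],
)

```text
time: 42.92
tool_pos: [0.4975, 0.1805, 0.1575]
ee_rot: [3.141, 0.007, 0.203]
wrist_force: [0.2, -0.0, -3.0]
width: 0.0558
finger_force: 30.0
```

Request:
servo_tool(
  moves=[
    [1,-1.2,0,0.3,1],
    [2,-2.5,0,0.6,1],
    [3,-3.7,0,0.75,1],
    [4,-5,0,0.75,1],
    [4.6,-5.8,0,0.75,1],
    [4.83,-6.06,0,0.75,1],
    [4.83,-6.06,0,0.75,1],
    [4.83,-6.06,0,0.75,1],
    [4.83,-6.06,0,0.75,1],
  ],
)

```text
time: 43.67
tool_pos: [0.5875, 0.3503, 0.1609]
ee_rot: [3.14, 0.002, 0.12]
wrist_force: [0.3, -0.1, -2.9]
width: 0.056
finger_force: 30.0
```

Run:
```python
from h import *
s,o=snap('wrist','w14'); p=o['tool_pos'];y=np.degrees(o['ee_rot'][2]);print(o['time'],p,y,o['width'],o['finger_force'])
seq([(.588,.3526,.0165,7)])
hsv=cv2.cvtColor(s['image'],cv2.COLOR_BGR2HSV); m=((hsv[...,1]<45)&(hsv[...,2]>110)).astype(np.uint8); m=cv2.morphologyEx(m,cv2.MORPH_OPEN,np.ones((3,3)))
n,l,st,ce=cv2.connectedComponentsWithStats(m)
for i in np.argsort(-st[:,4])[1:4]: print(st[i], cv2.minAreaRect(np.argwhere(l==i)[:,::-1].astype(np.float32)))
print(rect('w14',p[:2],y,.084,.056,p[2]+.0215)); print('tray rim',rect('w14',(.571,.411),7,.15,.322,.035))
g=cv2.cvtColor(s['image'],cv2.COLOR_BGR2GRAY); print('col x=200',g[20:260:8,200].tolist(),'col 380',g[20:260:8,380].tolist())
```

```text
43.6667 [0.58753071 0.35033226 0.16088844] 6.879497347762218 0.05596540109435447 29.997704476118088
[ 0.03 -0.08  5.8  -0.02] rows>= 4
[  220   197   115   138 15345] ((277.0, 265.5), (137.0, 114.0), 90.0)
[257  47  28  35 874] ((270.5, 64.0), (34.0, 27.0), 90.0)
[ 61   0  84   8 575] ((102.5, 3.5), (7.0, 83.0), 90.0)
[[219, 198], [334, 198], [327, 345], [226, 345]]
tray rim [[33, 138], [386, 136], [374, 287], [61, 287]]
col x=200 [106, 157, 156, 157, 158, 158, 159, 156, 156, 157, 157, 159, 162, 159, 160, 100, 78, 96, 97, 97, 95, 100, 94, 101, 102, 100, 103, 104, 103, 83] col 380 [161, 161, 162, 161, 161, 31, 42, 63, 162, 163, 167, 165, 164, 164, 164, 168, 159, 95, 96, 153, 149, 163, 162, 160, 158, 158, 156, 158, 160, 160]
```

Request:
servo_tool(
  moves=[
    [0.03,0,1.3,0,1],
    [0.03,0,2.6,0,1],
    [0.03,0,4,0,1],
    [0.03,0,5,0,1],
    [0.03,0,5.6,0,1],
    [0.03,0,5.78,0,1],
    [0.03,0,5.78,0,1],
    [0.03,0,5.78,0,1],
    [0.03,0,5.78,0,1],
  ],
)

```text
time: 44.47
tool_pos: [0.5899, 0.3529, 0.0196]
ee_rot: [-3.14, -0.004, 0.122]
wrist_force: [0.3, -1.0, -2.7]
width: 0.0556
finger_force: 30.0
```

Request:
servo_tool(
  moves=[
    [0,0,0.03,0,1],
    [0,0,0.03,0,0.15],
    [0,0,0.03,0,0.15],
    [0,0,0.03,0,0.15],
    [0,0,0.03,0,0.15],
    [0,0,-1.5,0,0.15],
    [0,0,-3,0,0.15],
    [0,0,-5,0,0.15],
    [0,0,-6,0,0.15],
    [0,0,-6,0,0.15],
  ],
)

```text
time: 45.3
tool_pos: [0.5924, 0.3547, 0.1787]
ee_rot: [-3.136, -0.017, 0.122]
wrist_force: [0.1, 1.3, 1.2]
width: 0.0796
finger_force: 0.0
```

Run:
```python
from h import *
s,o=snap('wrist','w15'); p=o['tool_pos'];y=np.degrees(o['ee_rot'][2]);print(o['time'],p,y,o['width'],o['finger_force'])
seq([(.35,.35,.2,7)])
```

```text
45.3 [0.59236954 0.35469685 0.17869434] 7.00198703141003 0.07958321239331617 0.0
[-9.6  -1.01 -1.02  0.  ] rows>= 7
```

Clear the arm and take a final look.

Request:
servo_tool(
  moves=[
    [-1.5,0,-1,0,0.3],
    [-3,-0.3,-1,0,0.3],
    [-4.5,-0.6,-1,0,0.3],
    [-6,-0.8,-1,0,0.3],
    [-7.5,-1,-1,0,0.3],
    [-9,-1,-1,0,0.3],
    [-9.6,-1,-1,0,0.3],
    [-9.6,-1,-1,0,0.3],
    [-9.6,-1,-1,0,0.3],
  ],
)

```text
time: 46.1
tool_pos: [0.3467, 0.3482, 0.1914]
ee_rot: [3.141, 0.0, 0.123]
wrist_force: [0.0, 0.2, -0.6]
width: 0.0659
finger_force: 0.0
```

Run:
```python
from h import *
t,o=snap('top','topZ');s,_=snap('scene','scZ'); print(o['time'],o['tool_pos'])
im=np.zeros((600,800,3),np.uint8)
a=cv2.resize(t['image'][110:250,70:430],(800,311),interpolation=cv2.INTER_CUBIC); im[:311]=a
im[311:,:]=cv2.resize(s['image'][140:270,160:300+60],(800,520),interpolation=cv2.INTER_CUBIC)[100:389]
cv2.imwrite('pics/fin.png',im)
print('top: stack lid pred',rect('topZ',(.656,.081),8.9,.084,.056,.087),'B pred',rect('topZ',(.589,.352),7,.084,.056,.036))
```

```text
46.1 [0.3467329  0.34815385 0.19142176]
top: stack lid pred [[227, 152], [246, 149], [250, 177], [230, 180]] B pred [[138, 175], [156, 173], [158, 201], [139, 202]]
```

View pics/fin.png

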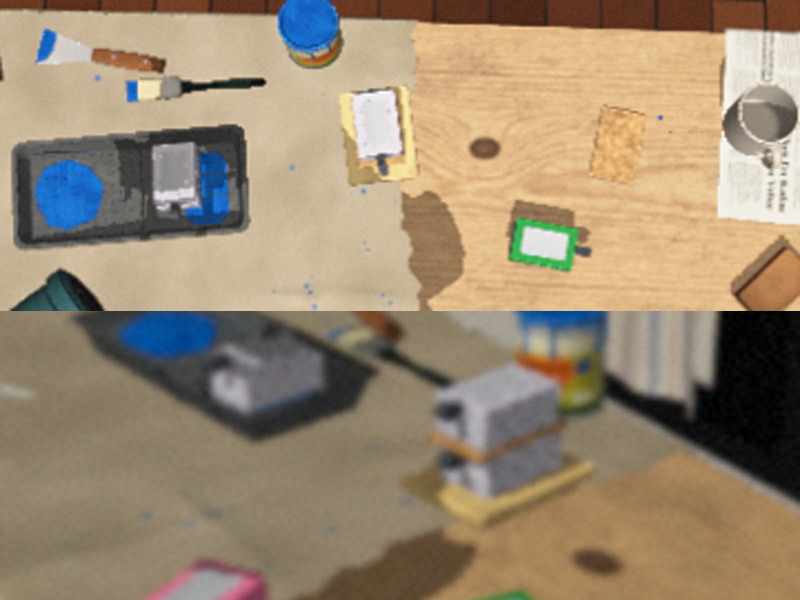

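```bash
python3 -c "
from bench import robot
print(robot.close_job())"
```

```text
the job is handed in; nothing more can be done
None
```

The job is handed in at about 46 s of the 210 s allowed, with no verdict returned: three tins were present, two free ones are shut and stacked on the board with a cork slip between them, the stiff one is right way up on the tray floor, and the paint tin, mug and sanding block were not touched.

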